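# Unload the slicer's blade drawer

## Robot

A 6-joint arm with a two-finger parallel gripper is mounted at the origin on the work surface; the furniture and walls round the work are solid. World frame = base frame: x ahead of the robot, y to its left, z up, the work surface at z = 0. Lengths are in mm, angles in rad, forces in N, time in s.
With the tool pointing down it reaches from about 300 to 775 mm from the base axis. Payload 14.6 kg.
Tool frame: the origin (TCP) lies midway between the tips of the shut fingers; the grasp point (between the pads) lies behind it (manip.grip_depth is the z of the grasp point in the tool frame, in mm); z points along the fingers, y is the line along which they close (so a half turn about z gives the same grasp; the last joint's range is limited). The gripper opens to 94 mm and grips with 3 to 60 N. Pads are 16 mm wide; open, the fingers measure 119 mm over their backs; the gripper's body (75 mm by 177 mm) begins 78 mm behind the grasp point.
Start: joints at [-1.209, 0.3, 1.521, -0, 1.321, -0.067], TCP at [228.671, -500.199, 205.446] pointing down, gripper open.
Joint ranges: [-3.03, 3.03], [-0.79, 2.21], [0.23, 2.52], [-1.04, 4.18], [0, 3.07], [-2.55, 2.55]. Speed limits (rad/s): [2.22, 2.22, 2.57, 3.14, 3.14, 3.14].

## Interface

Orientations are given as [roll, pitch, yaw] about the fixed x, y, z axes, in that order (R = Rz(yaw) Ry(pitch) Rx(roll)).
In Python, from cell import manip, eyes, ticket, probe_bus gives the robot as it stands (manip), with the cameras (eyes), the job (ticket) and the readings (probe_bus).
- The arm moves only by the shell command python3 nudge.py 'ROWS' [OPENING] [FORCE]. ROWS is a JSON list of rows, 1 to 5 of them, each of 6 numbers: dx, dy, dz in mm, then a rotation vector rx, ry, rz in rad; each row is the pose to reach, as a shift and turn from the pose commanded when the command began, along the tool's axes at that moment; what a row does not reach only later rows make up. A row lasts 1/10 s, in which the tool goes at most 50 mm and 0.15 rad, less where a joint would pass 70% of its speed; a pose out of reach is approached as far as the arm can. OPENING is the finger opening in mm, set as the command begins (- or left out keeps the last). The fingers move at their own pace and stop on an object; FORCE is the grip in N (left out, the last holds). Time passes only in rows, so rows that do not move let the fingers close. It prints the time, the measured TCP pose, the force, the opening and the grip force at its end.
- probe_bus.read_state(): the state, without advancing time (a new reading comes with each control period).
- eyes.camera(name): name is "side" or "top" or "wrist"; returns (picture, depth): 480x640x3 uint8, red, green, blue; 480x640 float32, mm along the optical axis (not along the pixel's ray), 0 where there is no reading.
- eyes.camera_info(name): a dict with "K" (3x3 intrinsics, pixels), "dist" ([k1, k2, p1, p2, k3] as OpenCV has them; the pictures are not rectified), "rvec" (rotation vector, rad) and "tvec" (3), from world to camera coordinates, as OpenCV has them; the wrist camera has in their place "mount" (4x4, takes a point from camera to tool coordinates, whose origin is the TCP and whose axes are the flange's). Camera axes: x right, y down, z forward; pixel columns grow to the right and rows downward; lengths in mm; the calibration is good to about 2 mm. A picture is of the moment at which its call begins: read the wrist's pose just before it. camera_info takes no time and is no camera call.
- ticket.sign_off(): hands the job in; it is judged then, once.
The state is a dict: "clock": time; "joints": joint angles; "qd": joint speeds; "effort": joint torques, N m; "eef_pos": TCP position; "eef_rot": TCP orientation; "wrist_force": force on the tool from outside, world axes, zero at the start; "moment": the same for the moment, N m; "finger_gap": finger opening in mm; "finger_force": force on a finger pad.
Only numpy, scipy, OpenCV 4.12 (cv2) and the standard library are available. Lean on these libraries where they do the work, as an engineer would, in place of code of your own. Each camera call takes 0.05 s, during which the arm holds its last target. There are 200 camera calls.

## Task

We need the slicer's blade carriers for washing. First set the feed lever upright to its idle notch and put every gourd slice lying in front of the blade drawer into the orange bowl; then take the T-handled release pin, hold the recessed button down with it while you push the drawer all the way out, and hang the pin back in its rest. Finally lift the blade carriers out of the drawer into the low metal tray.

Things in the scene. Friction and masses are not known exactly. Their poses are not given: they have to be found in the camera images.
- unit: steel drawer unit, fixed to the table: housing 130 x 170 x 64 mm (its x, y, z); origin at the centre of its underside. Its front looks along its own -x, towards the robot; the drawer comes out that way. It stands at about the middle of the bench, turned by up to 0.15 rad.
- drawer (a joint): how far the drawer is out along the unit's -x, m: 0 shut, 0.110 fully out (end stop). Friction about 2 N plus a little damping. The latch catches it at 0 and again at about 0.034 and 0.068 if the button comes up there; the drawer stays where it is left.
- drawer_in (a point): centre of the drawer's floor (its top face, 9 mm above the table); the floor is 95 mm along the unit's x and 144 mm along y inside, walls 23 mm above the table on three sides. The front panel is 46 mm high with its top 51 mm above the table. Moves with the drawer; when the drawer is shut it is under the housing roof. Axes as the unit's.
- boss_top (a point): centre of the mouth of the square recess, 15 x 15 mm, in the top of the boss on the drawer's front. The boss is 34 mm along the unit's x, 46 mm along y, its top 39 mm above the table; it moves with the drawer. Axes as the unit's.
- button_top (a point): centre of the top of the release button, 12 mm in diameter, 10.5 mm down in the recess when up; it rides with the drawer.
- button (a joint): how far the button is pressed, m: 0 up, 0.007 fully down. Spring: 2.5 N to start, 6.5 N fully down. The drawer is free while it is pressed more than about 0.005.
- feed_lever (a joint): angle of the feed lever on the left (+y) side of the unit, rad: 0 leaning 0.6 rad towards the unit's front, 0.6 upright (idle: in line with the black notch mark on top of the quadrant plate), 1.2 leaning back. It stays where it is left (friction about 0.06 N m).
- feed_lever_tip (a point): centre of the lever's black ball, 26 mm in diameter. The ball swings on a radius of 90 mm, in the unit's x-z plane, about a pivot 28 mm above the table; the pivot is at x -30 mm, y +112 mm in the unit's frame.
- pin: release pin tool: a black bar handle 16 x 120 x 24 mm (its x, y, z) with a round steel pin, 7 mm in diameter, 45 mm long, pointing down (-z) from the middle of the handle's underside. Origin at the centre of the handle's underside. 90 g. Grip the middle of the handle across its x.
- pin_tip (a point): tip of the pin, 45 mm below the pin tool's origin.
- rest: fixed grey rest for the pin tool, 60 x 130 mm: two posts 14 mm thick at y +-48 mm, each with a notch 28 mm wide in x, floor 58 mm and lips 68 mm above the table. The handle lies along the rest's y, in both notches, pin hanging down between the posts. Origin at the centre of its underside.
- rest_seat (a point): the point between the notches where the origin of the pin tool lies when it is on its rest, 58 mm above the table.
- slice_0: gourd slice 43 x 50 x 8 mm (may be absent), lying flat; origin at the centre of its underside.
- slice_1: gourd slice 38 x 41 x 7 mm (may be absent), lying flat; origin at the centre of its underside.
- slice_4: gourd slice 37 x 34 x 8 mm (may be absent), lying flat; origin at the centre of its underside.
- slice_5: gourd slice 31 x 46 x 8 mm (may be absent), lying flat; origin at the centre of its underside.
- bowl: orange round bowl, fixed, 170 mm across its rim, 70 mm high, narrowing downwards; origin at the centre of its underside. It and the tray may stand in each other's places.
- carrier_0: blade carrier: grey bar 60 x 14 x 26 mm (its x, y, z) with thin steel blades on its sides, about along the unit's x, 50 g (may be absent); in the drawer at about y -46 mm in the unit's frame; origin at the centre of its underside.
- carrier_1: as carrier_0, at about y 0 (may be absent).
- carrier_2: as carrier_0, at about y +46 mm (may be absent).
- tray: low open metal tray, fixed, 150 x 160 x 22 mm (its x, y, z), walls 4 mm, floor 4 mm thick; origin at the centre of its underside.

How it is judged (in metres and radians):
On the way, in this order (a step that is already met when the one before it is completed fails the run):
1. the feed lever is upright at idle and every gourd slice is in the bowl (value of joint feed_lever between 0.5 and 0.7 rad and horizontal distance between each of slice_0, slice_1, slice_4, slice_5 and bowl below 0.075 m and height (world z) of each of slice_0, slice_1, slice_4, slice_5 below 0.07 m), for 0.2 s.
2. the pin holds the button down and the drawer is on its way out (value of joint drawer between 0.015 and 0.095 m and value of joint button above 0.004 m and contact force between pin and button above 0.5 N), for 0.1 s.
3. the drawer has been pushed all the way out with the pin in the recess (value of joint drawer above 0.103 m and horizontal distance between pin_tip and boss_top below 0.008 m and z of pin_tip in the frame of boss_top below 0 m), for 0.05 s.
At the end, for the whole second after the job is handed in: The feed lever is upright within 0.1 rad; every gourd slice is in the bowl; the drawer is out at least 100 of its 110 mm; the pin tool is back in its rest, upright, within 20 mm of its seat; every blade carrier lies inside the metal tray; all at rest (all of step 1 and value of joint drawer above 0.1 m and distance between pin and rest_seat below 0.02 m and angle between pin's own z axis and vertical below 0.15 rad and linear speed of each of pin, carrier_0, carrier_1, carrier_2 below 0.02 m/s and x of carrier_0 in the frame of tray between -0.071 and 0.071 m and y of carrier_0 in the frame of tray between -0.076 and 0.076 m and height (world z) of each of carrier_0, carrier_1, carrier_2 below 0.035 m and x of carrier_1 in the frame of tray between -0.071 and 0.071 m and y of carrier_1 in the frame of tray between -0.076 and 0.076 m and x of carrier_2 in the frame of tray between -0.071 and 0.071 m and y of carrier_2 in the frame of tray between -0.076 and 0.076 m); the robot touches nothing.
It fails at once if the drawer was pulled while the feed lever was not at idle (value of joint drawer above 0.012 m and (value of joint feed_lever below 0.45 rad or value of joint feed_lever above 0.75 rad)).
Of slice_0, slice_1, slice_4, slice_5 only 2 to 4 are there at a start; the rules pass over those that are not, and their reading is None.
Of carrier_0, carrier_1, carrier_2 only 2 to 3 are there at a start; the rules pass over those that are not, and their reading is None.
At some moment in a run one of slice_0, slice_1, slice_4, slice_5 may be knocked a few centimetres aside while the robot is not near it.
It also fails if it takes over 210 s, if anything falls off the work surface, if the arm or the gripper's body presses on something with over 40 N, if the wrist force passes 120 N, or if a joint passes its speed limit or range.

## Working session

There is one attempt and no reset: what is moved stays moved. The work goes in short steps, Python scripts to look and compute and a shell command to move; the robot and the scene stay as the last step left them, time stands still between calls to the robot, and variables do not carry over. Pictures are saved under pics/ and viewed, at most 14 in all, crops included, and the job is handed in when it is done.

```bash
ls; mkdir -p pics; cat > h.py <<'E'
import numpy as np, cv2
from scipy.spatial.transform import Rotation as R
from cell import manip, eyes, ticket, probe_bus
def shot(n,save=None):
    s=probe_bus.read_state(); im,d=eyes.camera(n)
    if save: cv2.imwrite('pics/'+save,cv2.cvtColor(im,cv2.COLOR_RGB2BGR))
    return im,d,cam(n,s)
def cam(n,s):
    i=eyes.camera_info(n); K=np.array(i['K'],float); D=np.array(i['dist'],float)
    if n=='wrist':
        T=np.eye(4);T[:3,:3]=R.from_euler('xyz',s['eef_rot']).as_matrix();T[:3,3]=s['eef_pos']
        W=T@np.array(i['mount'])
    else:
        r=cv2.Rodrigues(np.array(i['rvec'],float))[0];W=np.eye(4);W[:3,:3]=r.T;W[:3,3]=-r.T@np.array(i['tvec'],float).ravel()
    return K,D,W
def rays(c,uv):
    K,D,W=c; p=cv2.undistortPoints(np.array(uv,float).reshape(-1,1,2),K,D)[:,0]
    return W[:3,3],np.c_[p,np.ones(len(p))]@W[:3,:3].T
def onz(c,uv,z):
    o,d=rays(c,uv); return o+d*((z-o[2])/d[:,2])[:,None]
def dep(c,uv,depth):
    o,d=rays(c,uv); uv=np.array(uv,int).reshape(-1,2); return o+d*depth[uv[:,1],uv[:,0]][:,None]
def cloud(c,depth):
    v,u=np.mgrid[0:480,0:640]; uv=np.c_[u.ravel(),v.ravel()]
    P=dep(c,uv,depth).reshape(480,640,3); P[depth==0]=np.nan; return P
def totool(v):
    s=probe_bus.read_state(); return R.from_euler('xyz',s['eef_rot']).inv().apply(v)
E
python3 - <<'E'
from h import *
for n in('top','side','wrist'):
    im,d,c=shot(n,n+'0.png'); print(n,c[2].round(2).tolist(),c[0].round(0).tolist(),(d>0).mean())
s=probe_bus.read_state();print(s['eef_pos'],s['eef_rot'],s['wrist_force'],manip.grip_depth)
E
```

```text
cell.py
nudge.py
pics
top [[-0.03, -1.0, 0.06, 481.83], [-1.0, 0.03, 0.01, -97.5], [-0.02, -0.06, -1.0, 1222.68], [0.0, 0.0, 0.0, 1.0]] [[584.0, 0.0, 317.0], [0.0, 584.0, 243.0], [0.0, 0.0, 1.0]] 0.9960709635416667
side [[0.96, -0.17, 0.2, 320.26], [-0.26, -0.64, 0.72, -988.27], [0.01, -0.75, -0.67, 929.44], [0.0, 0.0, 0.0, 1.0]] [[542.0, 0.0, 325.0], [0.0, 542.0, 239.0], [0.0, 0.0, 1.0]] 0.9958170572916667
wrist [[0.42, -0.87, -0.26, 304.89], [-0.91, -0.4, -0.12, -464.39], [-0.0, 0.29, -0.96, 384.93], [0.0, 0.0, 0.0, 1.0]] [[376.0, 0.0, 319.0], [0.0, 376.0, 240.0], [0.0, 0.0, 1.0]] 0.995888671875
[ 228.59529935 -500.03099175  205.02559691] [-3.14072077e+00 -4.93324575e-05  4.28816333e-01] [-0.44094535  0.29625655 -0.34671709] -18.8
```

View pics/top0.png

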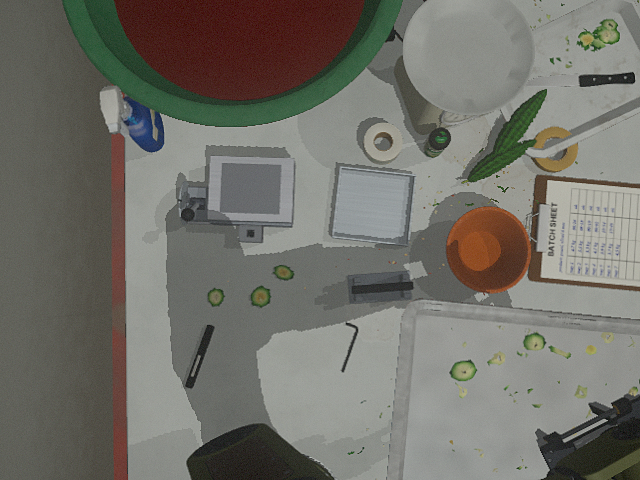

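View pics/side0.png

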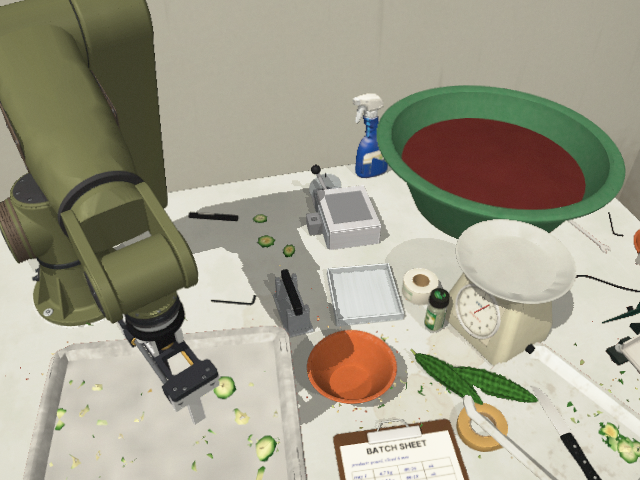

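The top view shows the unit at (251,188), the lever ball at (187,213) and three slices at (216,297), (261,296) and (284,272). The pin is on its rest at (380,287), the tray is at (371,204) and the bowl at (488,250). The side view shows the ball at (316,169) and the pin handle at (290,292).

```bash
cat > m.py <<'E'
from h import *
def rect(P,m):
    q=P[m][:,:2].astype(np.float32); r=cv2.minAreaRect(q); return np.round(r[0],1),np.round(r[1],1),round(r[2],1),np.median(P[m][:,2]).round(1),m.sum()
def blob(m,uv):
    n,l,st,ce=cv2.connectedComponentsWithStats(m.astype(np.uint8)); return l==l[uv[1],uv[0]]
def tri(c1,a,c2,b):
    o1,d1=rays(c1,[a]);o2,d2=rays(c2,[b]);A=np.c_[d1[0],-d2[0]];t=np.linalg.lstsq(A,o2-o1,rcond=None)[0]
    p=o1+d1[0]*t[0];q=o2+d2[0]*t[1];return ((p+q)/2).round(1),np.linalg.norm(p-q).round(1)
E
python3 - <<'E'
from m import *
im,d,c=shot('top'); P=cloud(c,d); z=P[...,2]; np.save('top.npy',P)
hsv=cv2.cvtColor(im,cv2.COLOR_RGB2HSV)
print('table z',np.nanmedian(z[300:330,300:330]),np.nanmedian(z[230:250,300:320]))
print('unit',rect(P,blob((z>55)&(z<72),(280,165))))
print('boss',z[225:245,235:270].max(), rect(P,blob((z>33)&(z<44),(244,236))))
print('tray',rect(P,blob((z>13)&(z<30),(371,164))), z[204,371])
h=blob((hsv[...,2]<70)&(z>60)&(z<95),(380,287)); print('handle',rect(P,h))
r=blob((z>50),(352,296)); print('rest',rect(P,r))
o=blob((hsv[...,0]<14)&(hsv[...,1]>150)&(z>60)&(z<76),(448,250)); print('bowl rim',rect(P,o), 'floor',z[255,485])
g=(hsv[...,1]>70)&(hsv[...,0]>18)&(hsv[...,0]<75)
g=cv2.morphologyEx(g.astype(np.uint8),cv2.MORPH_CLOSE,np.ones((5,5)))
n,l,st,ce=cv2.connectedComponentsWithStats(g)
im2,d2,c2=shot('side'); hs2=cv2.cvtColor(im2,cv2.COLOR_RGB2HSV)
g2=cv2.morphologyEx(((hs2[...,1]>70)&(hs2[...,0]>18)&(hs2[...,0]<75)).astype(np.uint8),cv2.MORPH_CLOSE,np.ones((5,5)))
n2,l2,st2,ce2=cv2.connectedComponentsWithStats(g2)
for i in range(1,n):
    if st[i,4]>60 and 170<ce[i][0]<350 and 240<ce[i][1]<420:
        m=l==i; cn=cv2.findContours(m.astype(np.uint8),0,2)[0][0][:,0]
        Q=onz(c,cn,8)[:,:2].astype(np.float32); r=cv2.minAreaRect(Q); print('slice',ce[i].round(),np.round(r[0],1),np.round(r[1],1),r[2],'z',np.percentile(z[m],[20,50,90]).round(1))
        for j in range(1,n2):
            if st2[j,4]>60:
                t=tri(c,ce[i],c2,ce2[j])
                if t[1]<8 and abs(t[0][2])<25: print('  tri',t)
def ball(im,box):
    u0,v0,u1,v1=box; m=np.zeros(im.shape[:2],bool); m[v0:v1,u0:u1]=im[v0:v1,u0:u1].max(2)<50
    n,l,st,ce=cv2.connectedComponentsWithStats(m.astype(np.uint8)); k=1+np.argmax(st[1:,4]); return ce[k],st[k]
b1=ball(im,(175,195,205,228));b2=ball(im2,(305,160,330,180));print('ball',b1,b2,tri(c,b1[0],c2,b2[0]))
E
```

```text
table z 0.0997172157433397 0.10514439994540226
unit (array([667.3,  49.8]), array([171.3, 131.4]), 86.1, np.float64(64.8), np.int64(5442))
boss nan (array([579.4,  54.8]), array([47.5, 33.3]), 88.3, np.float64(38.9), np.int64(331))
tray (array([865.1, 301.2]), array([1154.8, 1895.7]), 41.4, np.float64(nan), np.int64(279336)) 5.28434746244784
handle (array([ 462.9, -205.1]), array([ 18.2, 117.2]), 2.3, np.float64(81.7), np.int64(501))
rest (array([557.3, -61.5]), array([1451.5, 1514.2]), 89.6, np.float64(nan), np.int64(237322))
bowl rim (array([ 536.2, -424.5]), array([168. , 151.8]), 39.2, np.float64(68.4), np.int64(976)) floor 5.589680392813079
slice [283. 272.] [498.1  -7. ] [39.5 28.4] 48.75553512573242 z [nan nan nan]
  tri (array([499.2,  -7.2,   1.9]), np.float64(1.1))
slice [260. 296.] [450.1  40.5] [39.5 41.4] 88.81481170654297 z [4.1 6.3 9.3]
  tri (array([450. ,  41.4,   3.6]), np.float64(1.4))
slice [215. 297.] [451.5 134.3] [31.4 35.3] 88.96902465820312 z [nan nan nan]
  tri (array([451.8, 135.6,   2.3]), np.float64(1.4))
ball (array([186.80952381, 213.92857143]), array([181, 208,  13,  13,  84], dtype=int32)) (array([315.29090909, 169.32727273]), array([311, 165,   9,   9,  55], dtype=int32)) (array([614.2, 167.4, 110.7]), np.float64(1.0))
```

```bash
cat > plan.py <<'E'
# python3 plan.py x y z yaw [x y z yaw ...] : prints tool-axis shift/turn per leg (TCP targets, tool down), assuming each reached
import sys; from h import *
s=probe_bus.read_state(); p=np.array(s['eef_pos']); r=R.from_euler('xyz',s['eef_rot'])
print('t',round(s['clock'],1),'at',p.round(1),np.round(s['eef_rot'],3),'F',np.round(s['wrist_force'],1),'gap',round(s['finger_gap'],1),round(s['finger_force'],1))
a=np.array(list(map(float,sys.argv[1:]))).reshape(-1,4)
for t in a:
    y=R.from_euler('xyz',[np.pi,0,t[3]]); y2=R.from_euler('xyz',[np.pi,0,t[3]])
    print(t, r.inv().apply(t[:3]-p).round(1).tolist(),(r.inv()*y).as_rotvec().round(3).tolist(), round(np.linalg.norm(t[:3]-p)))
    p=t[:3]; r=y
E
python3 plan.py 614 167 205 1.503 614 167 93 1.503 645 165 101 1.503
```

```text
t 0.2 at [ 228.6 -500.1  205.2] [-3.141 -0.     0.429] F [ 1.2 -0.3  0.2] gap 93.9 0.0
[614.    167.    205.      1.503] [627.8, -446.5, 0.5] [-0.0, -0.0, -1.074] 770
[614.    167.     93.      1.503] [0.0, -0.0, 112.0] [0.0, 0.0, 0.0] 112
[645.    165.    101.      1.503] [0.1, 31.1, -8.0] [0.0, 0.0, 0.0] 32
```

```bash
python3 nudge.py '[[40,-29,0,0,0,0],[80,-58,0,0,0,0],[120,-87,0,0,0,0],[160,-115,0,0,0,0],[200,-143,0,0,0,0]]' 60
python3 nudge.py '[[40,-29,0,0,0,0],[80,-58,0,0,0,0],[120,-87,0,0,0,0],[160,-115,0,0,0,0],[200,-143,0,0,0,0]]'
python3 nudge.py '[[40,-29,0,0,0,0],[80,-58,0,0,0,0],[120,-87,0,0,0,0],[160,-115,0,0,0,0],[200,-143,0,0,0,0]]'
python3 nudge.py '[[0,0,0,0,0,-0.15],[0,0,0,0,0,-0.3],[0,0,0,0,0,-0.45],[0,0,0,0,0,-0.6],[0,0,0,0,0,-0.72]]'
python3 nudge.py '[[0,0,0,0,0,-0.15],[0,0,0,0,0,-0.3],[0,0,0,0,0,-0.354],[0,0,0,0,0,-0.354]]'
python3 plan.py 614 167 205 1.503 614 167 93 1.503 645 165 101 1.503
```

```text
clock: 0.75
eef_pos: [351.6, -285.2, 205.5]
eef_rot: [3.141, -0.0, 0.428]
wrist_force: [1.6, 0.2, 0.4]
finger_gap: 60.9
finger_force: 0.0
clock: 1.25
eef_pos: [474.2, -71.8, 205.6]
eef_rot: [3.141, -0.0, 0.429]
wrist_force: [0.8, -0.5, 0.6]
finger_gap: 59.9
finger_force: 0.0
clock: 1.75
eef_pos: [596.6, 141.5, 205.3]
eef_rot: [3.142, 0.0, 0.429]
wrist_force: [1.3, -1.6, 1.0]
finger_gap: 59.9
finger_force: 0.0
clock: 2.25
eef_pos: [595.9, 139.4, 205.2]
eef_rot: [-3.141, 0.0, 1.155]
wrist_force: [0.1, -0.8, -0.8]
finger_gap: 60.1
finger_force: 0.0
clock: 2.65
eef_pos: [595.9, 139.4, 205.3]
eef_rot: [-3.141, 0.0, 1.504]
wrist_force: [-0.8, -0.1, -0.4]
finger_gap: 59.9
finger_force: 0.0
t 2.6 at [595.9 139.4 205.3] [-3.141  0.     1.504] F [-0.8 -0.1 -0.4] gap 59.9 0.0
[614.    167.    205.      1.503] [28.7, 16.2, 0.3] [-0.0, 0.0, 0.001] 33
[614.    167.     93.      1.503] [0.0, -0.0, 112.0] [0.0, 0.0, 0.0] 112
[645.    165.    101.      1.503] [0.1, 31.1, -8.0] [0.0, 0.0, 0.0] 32
```

```bash
python3 nudge.py '[[29,16,0,0,0,0],[29,16,0,0,0,0],[29,16,50,0,0,0],[29,16,90,0,0,0],[29,16,112,0,0,0]]' 60
python3 nudge.py '[[0,0,0,0,0,0],[0,0,0,0,0,0],[0,0,0,0,0,0],[0,0,0,0,0,0],[0,0,0,0,0,0]]' 10 4
python3 nudge.py '[[0,8,-3,0,0,0],[0,16,-5,0,0,0],[0,24,-7,0,0,0],[0,31,-8,0,0,0],[0,31,-8,0,0,0]]'
python3 plan.py 645 165 101 1.503
```

```text
clock: 3.15
eef_pos: [612.3, 166.6, 89.7]
eef_rot: [-3.137, 0.001, 1.501]
wrist_force: [0.2, -0.6, -0.7]
finger_gap: 59.9
finger_force: 0.0
clock: 3.65
eef_pos: [614.2, 167.4, 94.6]
eef_rot: [3.14, -0.0, 1.503]
wrist_force: [-0.1, -0.2, 3.0]
finger_gap: 25.6
finger_force: 4.0
clock: 4.15
eef_pos: [646.0, 165.0, 101.6]
eef_rot: [3.14, -0.0, 1.502]
wrist_force: [1.5, 1.2, 5.2]
finger_gap: 25.2
finger_force: 4.0
t 4.2 at [646.  165.  101.6] [ 3.14  -0.     1.502] F [1.5 1.2 5.2] gap 25.2 4.0
[645.    165.    101.      1.503] [-0.1, -1.0, 0.6] [0.001, -0.0, -0.001] 1
```

```bash
python3 nudge.py '[[0,0,0,0,0,0],[0,0,0,0,0,0],[0,0,0,0,0,0],[0,0,0,0,0,0]]' 60
python3 nudge.py '[[0,0,-30,0,0,0],[0,0,-70,0,0,0],[0,0,-110,0,0,0],[0,0,-110,0,0,0]]'
python3 plan.py 470 70 210 1.503
python3 - <<'E'
from m import *
im,d,c=shot('top','top1.png');im2,d2,c2=shot('side','side1.png')
a,b=(187,190),0
def ball(im,box):
    u0,v0,u1,v1=box; m=np.zeros(im.shape[:2],bool); m[v0:v1,u0:u1]=im[v0:v1,u0:u1].max(2)<50
    n,l,st,ce=cv2.connectedComponentsWithStats(m.astype(np.uint8)); k=1+np.argmax(st[1:,4]); return ce[k],st[k]
b1=ball(im,(175,175,205,228));b2=ball(im2,(305,150,335,180));print(b1,b2,tri(c,b1[0],c2,b2[0]))
E
```

```text
clock: 4.55
eef_pos: [644.7, 165.2, 101.4]
eef_rot: [-3.141, 0.0, 1.503]
wrist_force: [0.2, -0.9, -0.8]
finger_gap: 54.0
finger_force: 0.0
clock: 4.95
eef_pos: [646.5, 165.6, 217.9]
eef_rot: [3.132, -0.002, 1.503]
wrist_force: [0.2, -0.6, 0.7]
finger_gap: 60.2
finger_force: 0.0
t 5.0 at [646.5 165.6 217.9] [ 3.132e+00 -2.000e-03  1.503e+00] F [ 0.2 -0.6  0.7] gap 60.2 0.0
[470.     70.    210.      1.503] [-107.3, -169.6, 6.1] [0.009, -0.002, -0.0] 201
(array([187.04237288, 196.31355932]), array([178, 190,  17,  13, 118], dtype=int32)) (array([327.79365079, 166.11111111]), array([323, 162,  10,   9,  63], dtype=int32)) (array([647.6, 165.1, 116.7]), np.float64(1.4))
```

View pics/side1.png

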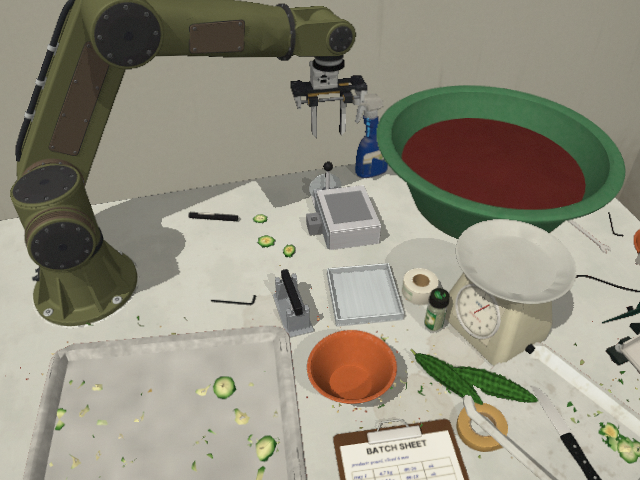

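The lever is now upright: the ball is at (328,166) and x' is about -29 mm. The slices still lie at (261,218), (266,241) and (289,250).

```bash
python3 - <<'E'
from m import *
c=cam('top',probe_bus.read_state()); im=cv2.imread('pics/top1.png'); h=cv2.cvtColor(im,cv2.COLOR_BGR2HSV)
m=blob(cv2.morphologyEx(((h[...,0]<14)&(h[...,1]>140)).astype(np.uint8),3,np.ones((5,5))),(470,250))
cn=cv2.findContours(m.astype(np.uint8),0,2)[0][0][:,0]; print(cv2.minEnclosingCircle(onz(c,cn,70)[:,:2].astype(np.float32)),cv2.boundingRect(cn))
P=np.load('top.npy'); print('tray', rect(P,(P[...,2]>14)&(P[...,2]<30)&(P[...,0]>540)&(P[...,0]<730)&(P[...,1]<-95)&(P[...,1]>-290)))
E
python3 plan.py 451.6 135 130 1.503 451.6 135 3 1.503 451.6 135 170 1.503
```

```text
((529.6045532226562, -420.3347473144531), 87.06910705566406) (446, 207, 85, 88)
tray (array([ 643.8, -201.4]), array([158.2, 177.5]), 81.8, np.float64(21.7), np.int64(690))
t 5.0 at [644.9 165.2 211.9] [ 3.14  -0.     1.503] F [ 0.1 -0.6 -0.7] gap 59.9 0.0
[451.6   135.    130.      1.503] [-43.3, -190.9, 81.7] [0.001, -0.0, -0.0] 212
[451.6   135.      3.      1.503] [0.0, -0.0, 127.0] [0.0, 0.0, 0.0] 127
[451.6   135.    170.      1.503] [0.0, 0.0, -167.0] [0.0, 0.0, 0.0] 167
```

```bash
python3 nudge.py '[[-10,-45,15,0,0,0],[-20,-90,35,0,0,0],[-31,-135,55,0,0,0],[-43,-180,75,0,0,0],[-43,-191,82,0,0,0]]' 60
python3 nudge.py '[[0,0,40,0,0,0],[0,0,80,0,0,0],[0,0,110,0,0,0],[0,0,122,0,0,0],[0,0,127,0,0,0]]'
python3 nudge.py '[[0,0,0,0,0,0],[0,0,0,0,0,0],[0,0,0,0,0,0],[0,0,0,0,0,0],[0,0,0,0,0,0]]' 5 10
python3 plan.py 451.6 135 3 1.503
```

```text
clock: 5.55
eef_pos: [446.0, 134.1, 126.0]
eef_rot: [-3.135, 0.002, 1.503]
wrist_force: [0.6, 0.9, 0.4]
finger_gap: 60.2
finger_force: 0.0
clock: 6.05
eef_pos: [450.4, 135.0, 1.1]
eef_rot: [-3.139, 0.001, 1.503]
wrist_force: [0.3, -0.3, -0.6]
finger_gap: 60.0
finger_force: 0.0
clock: 6.55
eef_pos: [451.9, 135.5, 3.8]
eef_rot: [3.14, -0.001, 1.503]
wrist_force: [-5.4, 0.4, 13.7]
finger_gap: 33.0
finger_force: 9.3
t 6.5 at [451.9 135.5   3.8] [ 3.140e+00 -1.000e-03  1.503e+00] F [-5.4  0.4 13.7] gap 33.0 9.3
[451.6   135.      3.      1.503] [-0.5, -0.2, 0.8] [0.001, -0.001, -0.0] 1
```

Gripped at 33 mm. Lift and carry to the bowl.

```bash
python3 nudge.py '[[0,0,-30,0,0,0],[0,0,-75,0,0,0],[0,0,-120,0,0,0],[0,0,-160,0,0,0],[0,0,-160,0,0,0]]'
python3 plan.py 532 -422 163 1.503 532 -422 50 1.503 532 -422 163 1.503 450 41 163 1.503 450 41 3 1.503
```

```text
clock: 7.05
eef_pos: [453.5, 135.7, 168.1]
eef_rot: [3.132, -0.003, 1.503]
wrist_force: [1.0, 0.7, -0.3]
finger_gap: 5.1
finger_force: 0.0
t 7.0 at [453.5 135.7 168.1] [ 3.132e+00 -3.000e-03  1.503e+00] F [ 1.   0.7 -0.3] gap 5.1 0.0
[ 532.    -422.     163.       1.503] [-551.1, 116.2, 4.7] [0.009, -0.003, -0.0] 563
[ 532.    -422.      50.       1.503] [0.0, -0.0, 113.0] [0.0, 0.0, 0.0] 113
[ 532.    -422.     163.       1.503] [0.0, 0.0, -113.0] [0.0, 0.0, 0.0] 113
[450.     41.    163.      1.503] [456.4, -113.2, -0.0] [0.0, 0.0, 0.0] 470
[450.     41.      3.      1.503] [0.0, -0.0, 160.0] [0.0, 0.0, 0.0] 160
```

The slice slipped out. I'll look.

```bash
python3 - <<'E'
from m import *
im,d,c=shot('top','t2.png'); cv2.imwrite('pics/t2c.png',cv2.resize(cv2.cvtColor(im[230:330,180:320],cv2.COLOR_RGB2BGR),None,fx=3,fy=3,interpolation=2))
im,d,c=shot('wrist','w2.png'); P=cloud(c,d)
hs=cv2.cvtColor(im,cv2.COLOR_RGB2HSV); g=((hs[...,1]>70)&(hs[...,0]>18)&(hs[...,0]<75)).astype(np.uint8); g=cv2.morphologyEx(g,3,np.ones((7,7)))
n,l,st,ce=cv2.connectedComponentsWithStats(g)
for i in range(1,n):
    if st[i,4]>200:
        q=P[l==i]; print(ce[i].round(),st[i],onz(c,[ce[i]],7).round(1),np.nanpercentile(q[:,2],[10,50,90,99]).round(1))
E
```

```text
[148. 180.] [116 170  73  25 252] [[301.9 186.7   7. ]] [12.1 14.4 16.3 17.6]
[613. 196.] [598 181  42  35 702] [[730.5 143.1   7. ]] [118.2 123.6 127.5 129.1]
[316. 222.] [296 204  42  38 831] [[450.8 137.4   7. ]] [3.5 5.2 6.5 7.4]
[319. 312.] [310 286  19  62 603] [[447.3  44.4   7. ]] [  5.9   7.6 205.2 224.3]
[  5. 334.] [  0 319  16  24 206] [[116.3  40.3   7. ]] [ 2.   6.3 12.2 14. ]
[374. 347.] [360 333  31  32 577] [[5.008e+02 3.000e-01 7.000e+00]] [  5.2   6.7 269.5 271.4]
[336. 412.] [327 371  20  85 496] [[457.7 -78.4   7. ]] [275.5 281.6 284.8 287.1]
[300. 411.] [281 377  31  81 512] [[418.2 -74.9   7. ]] [275.7 281.5 284.6 287.4]
[298. 475.] [  64  465  383   15 2226] [[ 407.8 -168.     7. ]] [287.1 288.7 289.7 290.3]
```

View pics/w2.png

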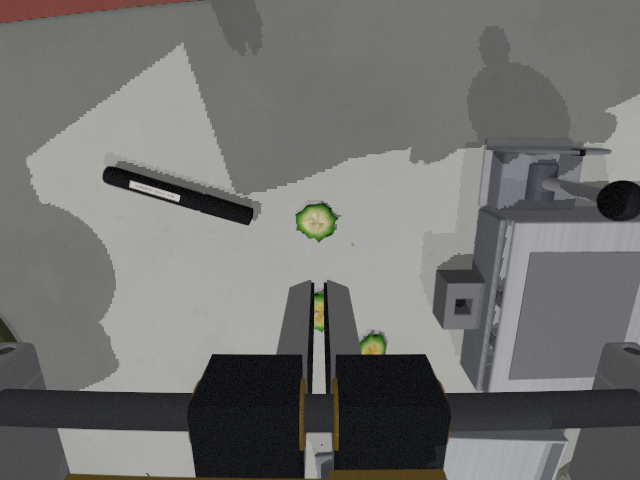

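The wrist view shows slice A flat at (316,222), i.e. (451,137) mm. The pin tool of the sketch is not in the way. I'll grip again lower, with more force and a slow lift.

```bash
python3 nudge.py '[[0,0,0,0,0,0],[0,0,0,0,0,0],[0,0,0,0,0,0],[0,0,0,0,0,0]]' 60
python3 nudge.py '[[1,0,40,0,0,0],[1,0,80,0,0,0],[1,0,120,0,0,0],[1,0,150,0,0,0],[1,0,158,0,0,0]]'
python3 nudge.py '[[0,0,2,0,0,0],[0,0,3,0,0,0],[0,0,3,0,0,0]]'
python3 nudge.py '[[0,0,0,0,0,0],[0,0,0,0,0,0],[0,0,0,0,0,0],[0,0,0,0,0,0],[0,0,0,0,0,0]]' 20 25
python3 nudge.py '[[0,0,-1,0,0,0],[0,0,-2,0,0,0],[0,0,-5,0,0,0],[0,0,-9,0,0,0],[0,0,-15,0,0,0]]'
```

```text
clock: 7.55
eef_pos: [451.2, 135.2, 161.9]
eef_rot: [-3.141, 0.0, 1.503]
wrist_force: [0.4, -0.4, 0.3]
finger_gap: 33.5
finger_force: 0.0
clock: 8.05
eef_pos: [449.7, 135.8, 1.6]
eef_rot: [-3.137, 0.001, 1.503]
wrist_force: [0.2, 0.3, -0.4]
finger_gap: 59.9
finger_force: 0.0
clock: 8.35
eef_pos: [452.2, 136.4, 2.7]
eef_rot: [3.14, -0.001, 1.503]
wrist_force: [0.1, -0.4, -0.6]
finger_gap: 60.1
finger_force: 0.0
clock: 8.85
eef_pos: [455.6, 136.9, 4.8]
eef_rot: [3.132, -0.002, 1.503]
wrist_force: [6.5, -5.0, 32.1]
finger_gap: 24.1
finger_force: 19.4
clock: 9.35
eef_pos: [451.0, 136.2, 16.4]
eef_rot: [-3.14, 0.0, 1.503]
wrist_force: [-0.7, -0.3, 0.4]
finger_gap: 20.0
finger_force: 0.0
```

Closing pushes the tool up in proportion to the grip force. I'll do an empty close at table level beside the slice for comparison, then take a close look at the slice between the open fingers.

```bash
python3 nudge.py '[[20,0,-10,0,0,0],[50,0,-10,0,0,0],[50,0,10,0,0,0],[50,0,14,0,0,0],[50,0,14,0,0,0]]' 60
python3 nudge.py '[[0,0,0,0,0,0],[0,0,0,0,0,0],[0,0,0,0,0,0],[0,0,0,0,0,0],[0,0,0,0,0,0]]' 0 10
python3 nudge.py '[[0,0,-20,0,0,0],[0,0,-20,0,0,0],[0,0,-20,0,0,0],[-50,0,-20,0,0,0],[-50,0,-20,0,0,0]]' 60
python3 - <<'E'
from h import *
im,d,c=shot('wrist','w3.png'); cv2.imwrite('pics/w3c.png',cv2.resize(cv2.cvtColor(im[220:360,230:410],cv2.COLOR_RGB2BGR),None,fx=4,fy=4,interpolation=2))
E
```

```text
clock: 9.85
eef_pos: [454.2, 185.7, 2.0]
eef_rot: [-3.14, 0.001, 1.503]
wrist_force: [1.7, -0.1, 0.1]
finger_gap: 56.5
finger_force: 0.0
clock: 10.35
eef_pos: [454.9, 186.1, 2.6]
eef_rot: [3.141, -0.0, 1.503]
wrist_force: [0.6, -0.0, -0.5]
finger_gap: 23.8
finger_force: 0.0
clock: 10.85
eef_pos: [450.5, 133.1, 21.5]
eef_rot: [-3.14, 0.001, 1.5]
wrist_force: [-0.7, 0.1, 0.2]
finger_gap: 58.7
finger_force: 0.0
```

View pics/w3c.png

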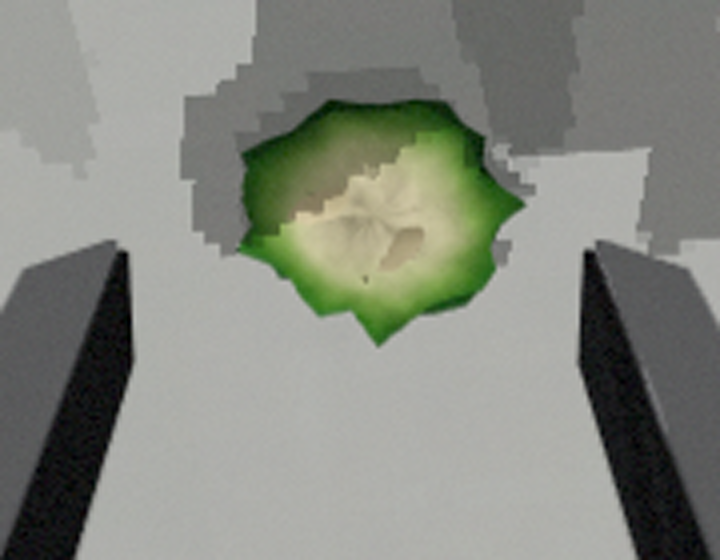

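The slice is a jagged polygon at (380,220) in the crop, and the pads reach right to the fingertips. I'll try with the tips on the table and a light grip.

```bash
python3 nudge.py '[[3,1,8,0,0,0],[3,1,14,0,0,0],[3,1,18,0,0,0],[3,1,20,0,0,0],[3,1,21,0,0,0]]' 46
python3 plan.py 451 137 0 1.503
python3 nudge.py '[[0,0,1,0,0,0],[0,0,1,0,0,0],[0,0,1,0,0,0],[0,0,1,0,0,0],[0,0,1,0,0,0]]' 20 5
python3 nudge.py '[[0,0,0,0,0,0],[0,0,0,0,0,0],[0,0,0,0,0,0]]'
python3 - <<'E'
from h import *
im,d,c=shot('wrist','w4.png'); cv2.imwrite('pics/w4c.png',cv2.resize(cv2.cvtColor(im[220:360,230:410],cv2.COLOR_RGB2BGR),None,fx=4,fy=4,interpolation=2))
E
```

```text
clock: 11.4
eef_pos: [452.5, 139.5, 1.1]
eef_rot: [-3.141, 0.0, 1.503]
wrist_force: [0.4, 0.0, -0.7]
finger_gap: 45.9
finger_force: 0.0
t 11.4 at [452.5 139.5   1.1] [-3.141  0.     1.503] F [ 0.4  0.  -0.7] gap 45.9 0.0
[451.    137.      0.      1.503] [-2.5, -1.3, 1.1] [-0.001, 0.0, 0.0] 3
clock: 11.9
eef_pos: [452.7, 139.2, 0.5]
eef_rot: [3.141, -0.0, 1.503]
wrist_force: [1.0, 0.1, -0.1]
finger_gap: 39.4
finger_force: 5.0
clock: 12.2
eef_pos: [452.7, 139.2, 0.5]
eef_rot: [3.142, -0.0, 1.503]
wrist_force: [-0.5, -0.7, 0.3]
finger_gap: 39.5
finger_force: 5.0
```

View pics/w4c.png

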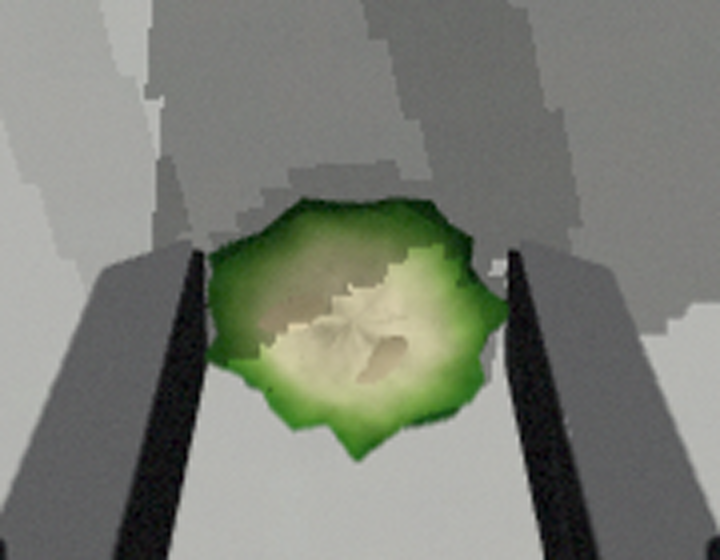

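At z = 0.5 the grip holds without any upthrust, with a gap of 39.5 mm. The slice is wider at its base. Lift.

```bash
python3 nudge.py '[[0,0,-1,0,0,0],[0,0,-2,0,0,0],[0,0,-4,0,0,0],[0,0,-8,0,0,0],[0,0,-14,0,0,0]]'
python3 nudge.py '[[0,0,-15,0,0,0],[0,0,-35,0,0,0],[0,0,-65,0,0,0],[0,0,-95,0,0,0],[0,0,-120,0,0,0]]'
python3 plan.py 532 -422 134 1.503
```

```text
clock: 12.75
eef_pos: [452.5, 139.2, 14.7]
eef_rot: [-3.141, 0.0, 1.503]
wrist_force: [-0.1, -0.1, -1.2]
finger_gap: 39.3
finger_force: 5.0
clock: 13.25
eef_pos: [452.7, 139.2, 136.6]
eef_rot: [3.14, -0.0, 1.503]
wrist_force: [0.3, 0.5, -1.0]
finger_gap: 39.3
finger_force: 5.0
t 13.2 at [452.7 139.2 136.6] [ 3.14  -0.     1.503] F [ 0.3  0.5 -1. ] gap 39.3 5.0
[ 532.    -422.     134.       1.503] [-554.5, 117.2, 2.6] [0.001, -0.0, -0.0] 567
```

```bash
python3 nudge.py '[[-30,6,0,0,0,0],[-70,15,0,0,0,0],[-110,23,0,0,0,0],[-150,32,0,0,0,0],[-190,40,0,0,0,0]]'
python3 nudge.py '[[-40,8,0,0,0,0],[-80,17,0,0,0,0],[-120,25,0,0,0,0],[-160,34,0,0,0,0],[-200,42,0,0,0,0]]'
python3 nudge.py '[[-40,8,0,0,0,0],[-80,17,0,0,0,0],[-120,26,0,0,0,0],[-150,33,0,0,0,0],[-165,35,0,0,0,0]]'
python3 nudge.py '[[0,0,20,0,0,0],[0,0,45,0,0,0],[0,0,70,0,0,0],[0,0,82,0,0,0],[0,0,82,0,0,0]]'
python3 nudge.py '[[0,0,0,0,0,0],[0,0,0,0,0,0],[0,0,0,0,0,0]]' 60
python3 plan.py 532 -422 134 1.503 450 41 134 1.503 450 41 20 1.503
```

```text
clock: 13.75
eef_pos: [479.6, -54.8, 135.1]
eef_rot: [3.141, 0.0, 1.503]
wrist_force: [0.9, 0.2, 0.7]
finger_gap: 38.9
finger_force: 5.0
clock: 14.25
eef_pos: [507.9, -257.3, 135.0]
eef_rot: [3.141, 0.0, 1.503]
wrist_force: [0.6, 0.4, -0.5]
finger_gap: 39.2
finger_force: 5.0
clock: 14.75
eef_pos: [531.2, -424.9, 134.4]
eef_rot: [-3.141, 0.0, 1.501]
wrist_force: [0.5, 0.2, -0.3]
finger_gap: 39.3
finger_force: 5.0
clock: 15.25
eef_pos: [531.1, -422.0, 51.2]
eef_rot: [-3.139, -0.002, 1.503]
wrist_force: [0.2, -0.3, 0.7]
finger_gap: 39.4
finger_force: 5.0
clock: 15.55
eef_pos: [532.1, -422.8, 53.8]
eef_rot: [3.14, 0.001, 1.503]
wrist_force: [-0.1, -0.5, -0.5]
finger_gap: 58.5
finger_force: 0.0
t 15.6 at [ 532.1 -422.8   53.8] [3.140e+00 1.000e-03 1.503e+00] F [-0.1 -0.5 -0.5] gap 58.5 0.0
[ 532.    -422.     134.       1.503] [0.7, -0.0, -80.2] [0.001, 0.001, -0.0] 80
[450.     41.    134.      1.503] [456.4, -113.2, -0.0] [0.0, 0.0, 0.0] 470
[450.     41.     20.      1.503] [0.0, -0.0, 114.0] [0.0, 0.0, 0.0] 114
```

```bash
cat > sl.py <<'E'
from m import *
im,d,c=shot('top'); hs=cv2.cvtColor(im,cv2.COLOR_RGB2HSV)
g=cv2.morphologyEx(((hs[...,1]>70)&(hs[...,0]>18)&(hs[...,0]<80)).astype(np.uint8),3,np.ones((5,5)))
n,l,st,ce=cv2.connectedComponentsWithStats(g)
for i in range(1,n):
    if 70<st[i,4]<800 and 130<ce[i][0]<540 and 200<ce[i][1]<420: print('top',ce[i].round(),st[i,4],onz(c,[ce[i]],4)[0].round(1))
E
python3 nudge.py '[[0,0,-30,0,0,0],[0,0,-60,0,0,0],[0,0,-80,0,0,0],[0,0,-80,0,0,0]]'
python3 nudge.py '[[45,-11,0,0,0,0],[92,-23,0,0,0,0],[140,-35,0,0,0,0],[188,-47,0,0,0,0],[236,-58,0,0,0,0]]'
python3 nudge.py '[[45,-11,0,0,0,0],[92,-23,0,0,0,0],[140,-35,0,0,0,0],[188,-47,0,0,0,0],[220,-55,0,0,0,0]]' 70
python3 sl.py
python3 plan.py 450 41 20 1.503 450 41 1 1.503
```

```text
clock: 15.95
eef_pos: [532.7, -423.4, 136.5]
eef_rot: [3.137, 0.004, 1.503]
wrist_force: [0.5, -0.6, 0.2]
finger_gap: 60.2
finger_force: 0.0
clock: 16.45
eef_pos: [488.7, -181.2, 131.6]
eef_rot: [-3.141, -0.0, 1.503]
wrist_force: [1.8, 0.8, 0.3]
finger_gap: 59.8
finger_force: 0.0
clock: 16.95
eef_pos: [448.7, 42.6, 131.9]
eef_rot: [-3.141, -0.0, 1.504]
wrist_force: [0.5, -0.2, 0.8]
finger_gap: 69.8
finger_force: 0.0
top [485. 250.] 243 [ 532.6 -428.8    4. ]
top [283. 272.] 214 [498.7  -7.1   4. ]
top [534. 342.] 295 [ 340.4 -522.2    4. ]
top [497. 359.] 118 [ 307.9 -445.     4. ]
top [463. 370.] 299 [ 285.6 -373.7    4. ]
t 17.0 at [448.1  45.2 131.8] [-3.141e+00 -1.000e-03  1.505e+00] F [1.3 0.7 1. ] gap 70.1 0.0
[450.     41.     20.      1.503] [-4.1, 2.2, 111.8] [-0.001, -0.001, 0.002] 112
[450.     41.      1.      1.503] [0.0, -0.0, 19.0] [0.0, 0.0, 0.0] 19
```

```bash
python3 nudge.py '[[-4,2,30,0,0,0],[-4,2,70,0,0,0],[-4,2,105,0,0,0],[-4,2,112,0,0,0],[-4,2,112,0,0,0]]' 65
python3 - <<'E'
from m import *
im,d,c=shot('wrist','w5.png'); hs=cv2.cvtColor(im,cv2.COLOR_RGB2HSV)
g=cv2.morphologyEx(((hs[...,1]>70)&(hs[...,0]>18)&(hs[...,0]<80)).astype(np.uint8),3,np.ones((5,5)));g[360:]=0
n,l,st,ce=cv2.connectedComponentsWithStats(g)
for i in range(1,n):
    if st[i,4]>400: print(ce[i].round(),st[i],onz(c,[ce[i]],4)[0].round(1),onz(c,[st[i,:2],st[i,:2]+st[i,2:4]],4).round(1).tolist())
E
python3 plan.py 450 41 0 1.503
```

```text
clock: 17.5
eef_pos: [451.0, 35.9, 19.9]
eef_rot: [-3.139, 0.0, 1.503]
wrist_force: [0.3, 0.0, 1.0]
finger_gap: 65.2
finger_force: 0.0
[314. 273.] [ 272  238   85   72 4160] [448.3  43.5   4. ] [[427.0, 65.2, 4.0], [471.4, 18.8, 4.0]]
[239. 336.] [221 307  35  53 639] [401.1   6.3   4. ] [[393.1, 25.9, 4.0], [409.2, -10.8, 4.0]]
[393. 344.] [376 315  37  45 880] [491.8  -5.2   4. ] [[482.3, 14.8, 4.0], [504.1, -17.2, 4.0]]
t 17.6 at [451.9  36.   21.1] [ 3.142 -0.     1.503] F [0.  0.3 0.9] gap 64.7 0.0
[450.     41.      0.      1.503] [4.9, -2.2, 21.1] [0.0, -0.0, -0.0] 22
```

```bash
python3 nudge.py '[[6,-3,8,0,0,0],[6,-3,14,0,0,0],[6,-3,18,0,0,0],[6,-3,20,0,0,0],[6,-3,21,0,0,0]]'
python3 nudge.py '[[0,0,0,0,0,0],[0,0,0,0,0,0],[0,0,0,0,0,0],[0,0,0,0,0,0],[0,0,0,0,0,0]]' 20 5
python3 nudge.py '[[0,0,-1,0,0,0],[0,0,-2,0,0,0],[0,0,-4,0,0,0],[0,0,-8,0,0,0],[0,0,-14,0,0,0]]'
python3 plan.py 449 42 134 1.503 532 -422 134 1.503
```

```text
clock: 18.05
eef_pos: [449.1, 42.2, 0.1]
eef_rot: [-3.141, -0.0, 1.503]
wrist_force: [-9.7, 0.6, 27.8]
finger_gap: 65.0
finger_force: 13.9
clock: 18.55
eef_pos: [449.5, 42.2, 0.2]
eef_rot: [3.141, -0.0, 1.503]
wrist_force: [-3.0, 0.1, 10.4]
finger_gap: 46.4
finger_force: 6.0
clock: 19.05
eef_pos: [448.9, 42.2, 13.7]
eef_rot: [-3.141, 0.0, 1.503]
wrist_force: [-0.1, -0.8, -0.8]
finger_gap: 45.3
finger_force: 5.0
t 19.1 at [448.9  42.2  13.7] [-3.141  0.     1.503] F [-0.1 -0.8 -0.8] gap 45.3 5.0
[449.     42.    134.      1.503] [-0.2, 0.1, -120.3] [-0.0, 0.0, -0.0] 120
[ 532.    -422.     134.       1.503] [-457.3, 114.2, 0.0] [0.0, 0.0, 0.0] 471
```

```bash
python3 nudge.py '[[0,0,-15,0,0,0],[0,0,-35,0,0,0],[0,0,-65,0,0,0],[0,0,-95,0,0,0],[0,0,-121,0,0,0]]'
python3 nudge.py '[[-30,8,0,0,0,0],[-70,18,0,0,0,0],[-115,29,0,0,0,0],[-160,40,0,0,0,0],[-205,51,0,0,0,0]]'
python3 nudge.py '[[-45,11,0,0,0,0],[-90,22,0,0,0,0],[-135,34,0,0,0,0],[-180,45,0,0,0,0],[-220,55,0,0,0,0]]'
python3 nudge.py '[[-20,5,0,0,0,0],[-32,8,10,0,0,0],[-32,8,40,0,0,0],[-32,8,70,0,0,0],[-32,8,80,0,0,0]]'
python3 nudge.py '[[0,0,0,0,0,0],[0,0,0,0,0,0],[0,0,0,0,0,0],[0,0,0,0,0,0]]' 65
python3 nudge.py '[[0,0,-30,0,0,0],[0,0,-60,0,0,0],[0,0,-80,0,0,0],[0,0,-80,0,0,0]]'
python3 plan.py 499 -15 134 1.503 499 -10 21 1.503
```

```text
clock: 19.55
eef_pos: [449.0, 42.2, 136.4]
eef_rot: [3.141, -0.0, 1.503]
wrist_force: [-0.9, -0.4, -0.5]
finger_gap: 45.6
finger_force: 5.0
clock: 20.05
eef_pos: [486.0, -167.7, 135.1]
eef_rot: [3.141, 0.0, 1.503]
wrist_force: [1.0, 1.0, -0.2]
finger_gap: 45.2
finger_force: 5.0
clock: 20.55
eef_pos: [525.7, -391.2, 134.8]
eef_rot: [3.142, 0.0, 1.502]
wrist_force: [0.4, 0.0, 0.0]
finger_gap: 45.5
finger_force: 5.0
clock: 21.05
eef_pos: [530.6, -419.8, 50.8]
eef_rot: [-3.137, -0.003, 1.503]
wrist_force: [-0.8, -0.1, -1.3]
finger_gap: 45.5
finger_force: 5.0
clock: 21.45
eef_pos: [532.2, -421.8, 55.9]
eef_rot: [3.14, 0.001, 1.503]
wrist_force: [0.8, 0.8, 0.1]
finger_gap: 64.8
finger_force: 0.0
clock: 21.85
eef_pos: [532.8, -422.4, 138.5]
eef_rot: [3.137, 0.004, 1.503]
wrist_force: [1.1, -0.3, 0.2]
finger_gap: 65.1
finger_force: 0.0
t 21.9 at [ 532.8 -422.4  138.5] [3.137 0.004 1.503] F [ 1.1 -0.3  0.2] gap 65.1 0.0
[499.    -15.    134.      1.503] [404.2, -61.4, 2.7] [0.005, 0.004, -0.0] 409
[499.    -10.     21.      1.503] [5.0, -0.3, 113.0] [0.0, 0.0, 0.0] 113
```

```bash
python3 nudge.py '[[45,-7,0,0,0,0],[92,-14,0,0,0,0],[140,-21,0,0,0,0],[188,-28,0,0,0,0],[236,-36,0,0,0,0]]'
python3 sl.py
python3 nudge.py '[[45,-7,0,0,0,0],[92,-14,0,0,0,0],[140,-21,0,0,0,0],[168,-26,0,0,0,0],[168,-26,0,0,0,0]]'
python3 nudge.py '[[3,0,30,0,0,0],[5,0,70,0,0,0],[5,0,105,0,0,0],[5,0,112,0,0,0],[5,0,112,0,0,0]]'
python3 - <<'E'
from m import *
im,d,c=shot('wrist','w6.png'); hs=cv2.cvtColor(im,cv2.COLOR_RGB2HSV)
g=cv2.morphologyEx(((hs[...,1]>70)&(hs[...,0]>18)&(hs[...,0]<80)).astype(np.uint8),3,np.ones((5,5)));g[360:]=0
n,l,st,ce=cv2.connectedComponentsWithStats(g)
for i in range(1,n):
    if st[i,4]>400: print(ce[i].round(),st[i],onz(c,[ce[i]],4)[0].round(1),onz(c,[st[i,:2],st[i,:2]+st[i,2:4]],4).round(1).tolist())
E
python3 plan.py 499 -7 1 1.503
```

```text
clock: 22.35
eef_pos: [511.0, -181.7, 133.7]
eef_rot: [-3.141, -0.0, 1.503]
wrist_force: [1.8, -0.4, 1.0]
finger_gap: 64.9
finger_force: 0.0
top [484. 245.] 443 [ 543.6 -428.4    4. ]
top [283. 272.] 215 [498.7  -7.1   4. ]
top [533. 343.] 287 [ 338.5 -519.5    4. ]
top [497. 359.] 119 [ 307.8 -445.     4. ]
top [463. 370.] 293 [ 285.7 -373.2    4. ]
clock: 22.9
eef_pos: [496.6, -11.3, 133.9]
eef_rot: [-3.141, -0.0, 1.506]
wrist_force: [0.1, 0.3, -0.1]
finger_gap: 65.2
finger_force: 0.0
clock: 23.4
eef_pos: [497.2, -9.7, 21.9]
eef_rot: [-3.139, -0.0, 1.502]
wrist_force: [0.8, -0.4, -0.0]
finger_gap: 65.0
finger_force: 0.0
[320. 277.] [ 292  240   57   74 2866] [497.5  -5.5   4. ] [[483.7, 17.2, 4.0], [513.0, -30.1, 4.0]]
[242. 328.] [225 293  31  65 423] [448.9 -35.3   4. ] [[442.3, -11.9, 4.0], [455.0, -56.3, 4.0]]
t 23.4 at [498.1  -9.7  23.2] [3.141 0.    1.502] F [-0.1 -0.2 -0.2] gap 64.9 0.0
[499.     -7.      1.      1.503] [2.7, 0.7, 22.2] [0.0, 0.0, -0.001] 22
```

```bash
python3 nudge.py '[[3,0,8,0,0,0],[3,0,14,0,0,0],[3,0,18,0,0,0],[3,0,21,0,0,0],[3,0,21,0,0,0]]'
python3 nudge.py '[[0,0,1,0,0,0],[0,0,1,0,0,0],[0,0,1,0,0,0],[0,0,1,0,0,0],[0,0,1,0,0,0]]' 20 5
python3 nudge.py '[[0,0,0,0,0,0],[0,0,0,0,0,0]]'
python3 nudge.py '[[0,0,-1,0,0,0],[0,0,-2,0,0,0],[0,0,-4,0,0,0],[0,0,-8,0,0,0],[0,0,-14,0,0,0]]'
python3 plan.py 499 -7 134 1.503 532 -422 134 1.503
```

```text
clock: 23.95
eef_pos: [497.7, -6.2, 1.2]
eef_rot: [-3.141, -0.0, 1.503]
wrist_force: [0.6, -0.2, -0.2]
finger_gap: 65.4
finger_force: 0.0
clock: 24.45
eef_pos: [497.9, -6.2, 0.5]
eef_rot: [3.141, 0.0, 1.503]
wrist_force: [-0.3, 0.1, 0.4]
finger_gap: 31.0
finger_force: 4.9
clock: 24.65
eef_pos: [497.9, -6.2, 0.5]
eef_rot: [3.142, -0.0, 1.503]
wrist_force: [-0.6, 0.6, 1.7]
finger_gap: 31.0
finger_force: 4.9
clock: 25.15
eef_pos: [497.7, -6.2, 14.7]
eef_rot: [-3.141, -0.0, 1.503]
wrist_force: [0.5, -0.2, 0.8]
finger_gap: 30.6
finger_force: 4.9
t 25.1 at [497.7  -6.2  14.7] [-3.141 -0.     1.503] F [ 0.5 -0.2  0.8] gap 30.6 4.9
[499.     -7.    134.      1.503] [-0.7, 1.3, -119.3] [-0.0, -0.0, -0.0] 119
[ 532.    -422.     134.       1.503] [-411.8, 61.0, 0.0] [0.0, 0.0, 0.0] 416
```

```bash
python3 nudge.py '[[0,0,-15,0,0,0],[0,0,-35,0,0,0],[0,0,-65,0,0,0],[0,0,-95,0,0,0],[0,0,-121,0,0,0]]'
python3 nudge.py '[[-30,5,0,0,0,0],[-70,11,0,0,0,0],[-115,17,0,0,0,0],[-160,24,0,0,0,0],[-205,31,0,0,0,0]]'
python3 nudge.py '[[-45,7,0,0,0,0],[-90,14,0,0,0,0],[-135,20,0,0,0,0],[-180,27,0,0,0,0],[-206,30,0,0,0,0]]'
python3 nudge.py '[[0,0,0,0,0,0],[0,0,10,0,0,0],[0,0,40,0,0,0],[0,0,70,0,0,0],[0,0,78,0,0,0]]'
python3 nudge.py '[[0,0,0,0,0,0],[0,0,0,0,0,0],[0,0,0,0,0,0],[0,0,0,0,0,0]]' 65
python3 nudge.py '[[0,0,-30,0,0,0],[0,0,-75,0,0,0],[0,0,-120,0,0,0],[0,0,-150,0,0,0]]'
python3 plan.py 463 -230 205 1.61
```

```text
clock: 25.65
eef_pos: [497.9, -6.2, 137.5]
eef_rot: [3.14, 0.0, 1.503]
wrist_force: [-0.7, -0.1, -0.4]
finger_gap: 30.7
finger_force: 4.9
clock: 26.15
eef_pos: [514.7, -214.7, 136.1]
eef_rot: [3.141, 0.0, 1.503]
wrist_force: [1.5, -0.3, -0.3]
finger_gap: 30.7
finger_force: 4.9
clock: 26.65
eef_pos: [530.2, -423.4, 135.6]
eef_rot: [3.142, 0.0, 1.501]
wrist_force: [-0.4, 0.7, -0.2]
finger_gap: 31.2
finger_force: 4.9
clock: 27.15
eef_pos: [529.8, -418.1, 53.9]
eef_rot: [-3.137, -0.003, 1.504]
wrist_force: [0.4, 0.7, -1.4]
finger_gap: 30.8
finger_force: 4.9
clock: 27.55
eef_pos: [531.2, -420.7, 58.8]
eef_rot: [3.14, 0.001, 1.503]
wrist_force: [0.1, -0.0, -0.5]
finger_gap: 59.3
finger_force: 0.0
clock: 27.95
eef_pos: [531.2, -420.8, 212.0]
eef_rot: [3.138, 0.003, 1.503]
wrist_force: [-0.9, -0.8, -0.5]
finger_gap: 65.1
finger_force: 0.0
t 27.9 at [ 531.2 -420.8  212. ] [3.138e+00 3.000e-03 1.503e+00] F [-0.9 -0.8 -0.5] gap 65.1 0.0
[ 463.   -230.    205.      1.61] [185.7, -81.0, 6.2] [0.003, 0.003, -0.107] 203
```

```bash
python3 nudge.py '[[40,-17,0,0,0,0],[80,-35,0,0,0,0],[120,-52,0,0,0,0],[160,-70,0,0,0,0],[180,-79,0,0,0,0]]'
python3 nudge.py '[[0,0,0,0,0,-0.107],[0,0,0,0,0,-0.107],[0,0,0,0,0,-0.107]]'
cat > pin.py <<'E'
from m import *
import sys
def h(n,box,save=None,zc=82):
    im,d,c=shot(n,save); P=cloud(c,d); z=P[...,2]; u0,v0,u1,v1=box
    m=np.zeros(z.shape,bool); m[v0:v1,u0:u1]=((im.max(2)<60))[v0:v1,u0:u1]
    n_,l,st,ce=cv2.connectedComponentsWithStats(m.astype(np.uint8)); k=1+np.argmax(st[1:,4]); m=l==k
    cn=cv2.findContours(m.astype(np.uint8),0,2)[0][0][:,0]
    r=cv2.minAreaRect(cn); print(n,st[k],np.round(r[0]),np.round(r[1]), 'depth z',np.nanpercentile(z[m],[10,50,90]).round(1))
    r2=cv2.minAreaRect(onz(c,cn,zc)[:,:2].astype(np.float32)); print('  plane',np.round(r2[0],1),np.round(r2[1],1),round(r2[2],2))
    return c,r
E
python3 - <<'E'
from pin import *
shot('wrist','w7.png')
c,r=h('top',(340,265,420,310),'t7.png'); c2,r2=h('side',(278,262,305,320),'s7.png'); print(tri(c,r[0],c2,r2[0]))
E
python3 sl.py;python3 plan.py 463 -205 150 1.61
```

```text
clock: 28.45
eef_pos: [463.3, -233.0, 208.4]
eef_rot: [3.14, 0.0, 1.504]
wrist_force: [0.0, -0.4, 0.7]
finger_gap: 65.1
finger_force: 0.0
clock: 28.75
eef_pos: [464.3, -235.8, 207.9]
eef_rot: [3.141, 0.0, 1.607]
wrist_force: [0.1, -0.3, 0.5]
finger_gap: 65.2
finger_force: 0.0
top [363 265  38  45 319] [387. 287.] [29. 45.] depth z [ 81.6 495.5 520.9]
  plane [ 463.4 -215.5] [56.8 87.5] 31.15
side [281 270  22  46 392] [292. 292.] [48.  9.] depth z [69.7 81.4 84.3]
  plane [ 462.1 -217.3] [ 19.  133.6] 1.83
(array([ 463.1, -215.9,   77.4]), np.float64(0.3))
top [483. 248.] 585 [ 536.7 -424.5    4. ]
top [533. 343.] 325 [ 338.1 -519.8    4. ]
top [497. 359.] 122 [ 307.9 -444.6    4. ]
t 28.9 at [ 464.2 -235.8  207.3] [-3.141 -0.     1.608] F [-0.  -0.3 -0.3] gap 65.2 0.0
[ 463.   -205.    150.      1.61] [30.8, -0.1, 57.3] [-0.0, -0.0, -0.002] 65
```

View pics/w7.png

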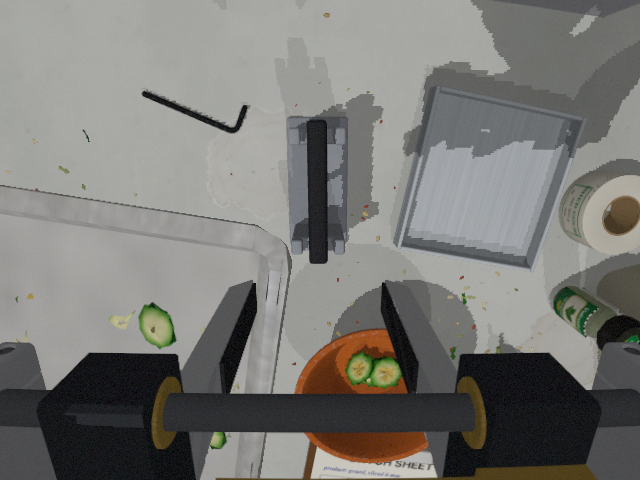

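The wrist view shows the handle from (315,120) to (318,263) on its rest, the tray at (490,180), and slices in the bowl at (372,370).

```bash
python3 - <<'E'
from pin import *
c,r=h('wrist',(290,100,345,270))
im,d,c=shot('wrist'); P=cloud(c,d); z=P[...,2]; b=(slice(100,265),slice(280,355))
for lo,hi in((60,73),(50,73)):
    m=np.zeros(z.shape,bool); m[b]=((z>lo)&(z<hi)&(im.max(2)>70))[b]; print('rest posts',rect(P,m))
    q=P[m]; print(np.percentile(q,[1,99],axis=0).round(1).tolist())
m=np.zeros(z.shape,bool); m[b]=((z>74)&(z<90)&(im.max(2)<70))[b]; print('handle',rect(P,m))
m=np.zeros(z.shape,bool); m[80:275,390:590]=((z>15)&(z<28))[80:275,390:590]; print('tray rim',rect(P,m))
tf=np.zeros(z.shape,bool); tf[130:230,430:540]=1; print('tray floor',np.nanmedian(z[tf]))
E
```

```text
wrist [ 307  119   21  145 2781] [317. 191.] [144.  20.] depth z [81.2 82.4 83.5]
  plane [ 461.4 -203.5] [ 15.9 118.8] 2.49
rest posts (array([ 461.2, -205. ]), array([ 48. , 110.2]), 2.3, np.float64(68.3), np.int64(751))
[[435.5, -259.8, 60.7], [486.9, -149.4, 70.2]]
rest posts (array([ 461.5, -205. ]), array([ 48. , 110.5]), 2.6, np.float64(67.7), np.int64(1133))
[[435.8, -259.2, 56.9], [486.7, -149.5, 70.1]]
handle (array([ 461.5, -203.9]), array([ 15.9, 118.5]), 2.5, np.float64(82.5), np.int64(2788))
tray rim (array([ 652.2, -200.8]), array([160.9, 196.1]), 81.9, np.float64(21.9), np.int64(4237))
tray floor 4.778565038970299
```

```bash
python3 nudge.py '[[45,10,5,0,0,0],[90,20,10,0,0,0],[135,30,15,0,0,0],[180,40,20,0,0,0],[225,50,25,0,0,0]]'
python3 nudge.py '[[35,20,0,0,0,0.1],[35,20,0,0,0,0.1],[35,20,0,0,0,0.1],[35,20,0,0,0,0.1]]'
python3 - <<'E'
from h import *
import pickle
out=[]
for i in range(1):
    im,d,c=shot('wrist','w8.png'); pickle.dump((im,d,c),open('w8.pkl','wb'))
s=probe_bus.read_state();print(s['eef_pos'],s['eef_rot'])
cv2.imwrite('pics/w8c.png',cv2.resize(cv2.cvtColor(im[200:400,300:540],cv2.COLOR_RGB2BGR),None,fx=3,fy=3,interpolation=2))
E
python3 nudge.py '[[-20,-20,0,0,0,0],[-40,-30,0,0,0,0],[-40,-30,0,0,0,0],[-40,-30,0,0,0,0]]'
python3 - <<'E'
from h import *
import pickle
im,d,c=shot('wrist','w9.png'); pickle.dump((im,d,c),open('w9.pkl','wb'))
E
```

```text
clock: 29.55
eef_pos: [505.5, -7.0, 182.3]
eef_rot: [3.141, 0.0, 1.609]
wrist_force: [0.9, 0.2, 0.8]
finger_gap: 64.7
finger_force: 0.0
clock: 29.95
eef_pos: [523.8, 26.2, 182.4]
eef_rot: [-3.141, 0.0, 1.51]
wrist_force: [-0.1, 0.6, 0.1]
finger_gap: 65.3
finger_force: 0.0
[523.80299606  25.97175203 182.47987029] [-3.14150921e+00  1.41930318e-04  1.50917712e+00]
clock: 30.4
eef_pos: [491.7, -11.8, 182.8]
eef_rot: [3.141, -0.0, 1.508]
wrist_force: [-0.3, -0.6, 0.4]
finger_gap: 64.6
finger_force: 0.0
```

View pics/w8.png

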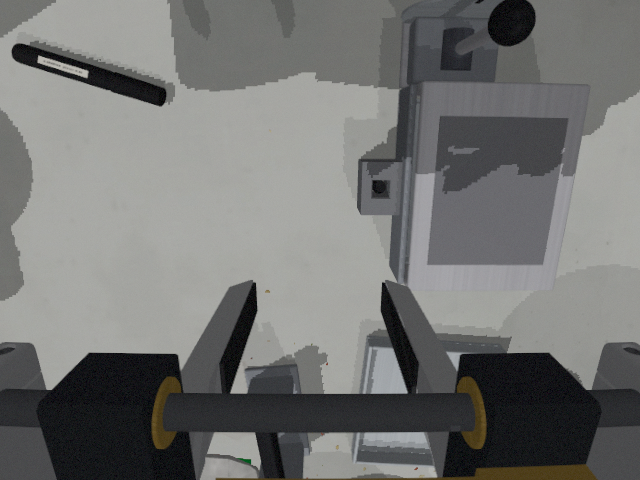

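The recess is at about (381,188), in the boss spanning 362–403 × 160–214, and the whole unit roof is in view.

```bash
python3 - <<'E'
from m import *
import pickle
C=[]
for f in('w8','w9'):
    im,d,c=pickle.load(open(f+'.pkl','rb')); P=cloud(c,d); z=P[...,2]
    near=(P[...,0]>550)&(P[...,0]<598)&(P[...,1]>20)&(P[...,1]<90)
    m=near&(z>35)&(z<43); n,l,st,ce=cv2.connectedComponentsWithStats(m.astype(np.uint8)); m=l==1+np.argmax(st[1:,4])
    print(f,'boss',rect(P,m),np.percentile(P[m],[1,99],axis=0).round(1)[:,:2].tolist())
    # recess hole: enclosed hole inside boss-top mask
    cs,hi=cv2.findContours(m.astype(np.uint8),cv2.RETR_CCOMP,2)
    for k,q in enumerate(cs):
        if hi[0][k][3]>=0 and cv2.contourArea(q)>60:
            q=q[:,0]; r=cv2.minAreaRect(onz(c,q,39)[:,:2].astype(np.float32)); print('  hole',np.round(r[0],1),np.round(r[1],1),round(r[2],1),q.mean(0).round(1)); C.append((c,cv2.minAreaRect(q)[0]))
            hm=np.zeros(z.shape,np.uint8); cv2.fillPoly(hm,[q],1); print('  z in hole',np.nanpercentile(z[hm>0],[5,30,50,90]).round(1))
    u=(z>60)&(z<70)&(P[...,0]>590)&(P[...,0]<760)&(P[...,1]>-60)&(P[...,1]<140)
    n,l,st,ce=cv2.connectedComponentsWithStats(u.astype(np.uint8)); u=l==1+np.argmax(st[1:,4]); print('  roof',rect(P,u))
if len(C)>1: print(tri(C[0][0],C[0][1],C[1][0],C[1][1]))
E
```

```text
w8 boss (array([578.7,  55.6]), array([67.6, 34.9]), 86.1, np.float64(39.6), np.int64(1963)) [[561.2, 31.4], [597.3, 81.5]]
  hole [578.5  58.1] [15.6 16.1] 86.6 [379.6 187.3]
  z in hole [15.3 28.1 29.1 38.5]
  roof (array([666.4,  52.4]), array([169.5, 130.9]), 86.6, np.float64(65.3), np.int64(32848))
w9 boss (array([578.6,  55.8]), array([69.3, 35.1]), 86.4, np.float64(39.7), np.int64(2163)) [[561.2, 26.8], [597.5, 81.5]]
  hole [578.1  57.7] [14.7 15.7] 86.8 [420.1 141.2]
  z in hole [ 8.  27.7 29.1 38.5]
  roof (array([666.4,  52.1]), array([169.7, 131.6]), 86.5, np.float64(65.3), np.int64(35648))
(array([579.2,  57.5,  35.6]), np.float64(0.0))
```

```bash
python3 plan.py 461.7 -204.2 182 1.614 461.7 -204.2 52 1.614
```

```text
t 30.4 at [491.9 -11.3 182.7] [ 3.141 -0.     1.509] F [-0.4 -0.4 -0.7] gap 64.9 0.0
[ 461.7   -204.2    182.       1.614] [-194.4, -18.2, 0.7] [0.001, -0.0, -0.105] 195
[ 461.7   -204.2     52.       1.614] [0.0, -0.0, 130.0] [0.0, 0.0, 0.0] 130
```

```bash
python3 nudge.py '[[-40,-4,0,0,0,-0.02],[-80,-8,0,0,0,-0.04],[-120,-12,0,0,0,-0.06],[-160,-15,0,0,0,-0.08],[-194,-18,0,0,0,-0.105]]' 45
python3 nudge.py '[[0,0,0,0,0,0],[0,0,0,0,0,0]]'
python3 plan.py 461.7 -204.2 52 1.614
```

```text
clock: 30.95
eef_pos: [461.8, -205.2, 182.5]
eef_rot: [3.141, 0.0, 1.616]
wrist_force: [0.1, 0.1, 0.2]
finger_gap: 44.6
finger_force: 0.0
clock: 31.15
eef_pos: [462.0, -203.6, 182.2]
eef_rot: [-3.141, -0.0, 1.614]
wrist_force: [0.1, 0.3, -0.8]
finger_gap: 45.0
finger_force: 0.0
t 31.1 at [ 462.  -203.6  182.2] [-3.141 -0.     1.614] F [ 0.1  0.3 -0.8] gap 45.0 0.0
[ 461.7   -204.2     52.       1.614] [-0.7, -0.3, 130.2] [-0.0, -0.0, -0.0] 130
```

```bash
python3 nudge.py '[[-1,0,40,0,0,0],[-1,0,80,0,0,0],[-1,0,110,0,0,0],[-1,0,125,0,0,0],[-1,0,130,0,0,0]]'
python3 nudge.py '[[0,0,0,0,0,0],[0,0,0,0,0,0],[0,0,0,0,0,0],[0,0,0,0,0,0],[0,0,0,0,0,0]]' 8 40
python3 nudge.py '[[0,0,-5,0,0,0],[0,0,-15,0,0,0],[0,0,-40,0,0,0],[0,0,-70,0,0,0],[0,0,-90,0,0,0]]'
python3 nudge.py '[[0,0,0,0,0,0],[0,0,0,0,0,0]]'
python3 - <<'E'
from pin import *
shot('wrist','w10.png')
c,r=h('side',(278,200,325,320),'s10.png')
E
python3 plan.py 578.5 57.3 142 1.511
```

```text
clock: 31.65
eef_pos: [461.7, -202.9, 50.9]
eef_rot: [-3.139, -0.001, 1.616]
wrist_force: [1.1, 0.1, -0.3]
finger_gap: 45.1
finger_force: 0.0
clock: 32.15
eef_pos: [462.3, -204.7, 53.2]
eef_rot: [3.14, 0.001, 1.615]
wrist_force: [0.0, 0.9, 5.2]
finger_gap: 15.4
finger_force: 40.0
clock: 32.65
eef_pos: [462.2, -204.8, 145.1]
eef_rot: [3.14, 0.001, 1.615]
wrist_force: [0.2, -0.9, -0.6]
finger_gap: 15.7
finger_force: 40.0
clock: 32.85
eef_pos: [461.7, -204.6, 142.3]
eef_rot: [3.141, 0.0, 1.615]
wrist_force: [0.4, -0.2, -1.6]
finger_gap: 15.9
finger_force: 40.0
side [278 200  47  29 488] [301. 213.] [23. 49.] depth z [273.6 280.8 283.3]
  plane [544.4  32.7] [ 90.5 130.9] 86.8
t 33.0 at [ 461.4 -204.3  141.4] [-3.140e+00 -1.000e-03  1.615e+00] F [ 0.3 -0.4 -0.8] gap 15.9 40.0
[578.5    57.3   142.      1.511] [256.2, 128.5, -0.6] [-0.002, -0.001, 0.104] 287
```

View pics/s10.png

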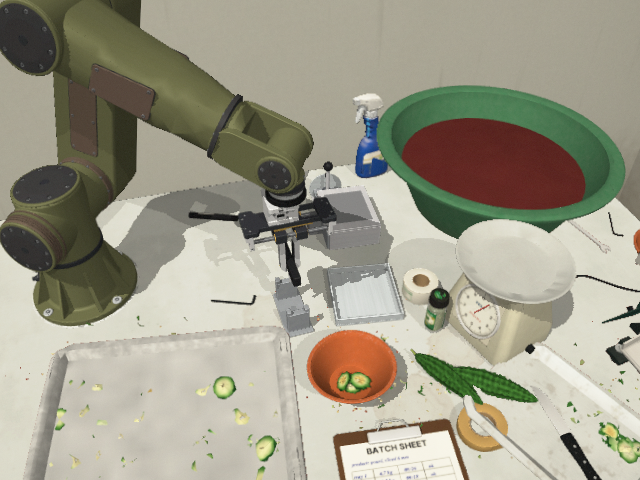

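The pin is held, with its handle at (293,260). All three slices are in the bowl near (353,382) and none are left on the bench.

```bash
python3 nudge.py '[[43,21,0,0,0,0],[86,43,0,0,0,0],[128,64,0,0,0,0],[171,85,0,0,0,0],[213,107,0,0,0,0]]'
python3 nudge.py '[[30,15,0,0,0,0.05],[43,21,0,0,0,0.104],[43,21,0,0,0,0.104],[43,21,0,0,0,0.104]]'
python3 nudge.py '[[0,0,0,0,0,0]]'
python3 plan.py 578.4 57 90 1.511
```

```text
clock: 33.45
eef_pos: [559.4, 14.9, 141.3]
eef_rot: [-3.14, -0.0, 1.615]
wrist_force: [0.6, -1.0, -1.1]
finger_gap: 15.8
finger_force: 40.0
clock: 33.85
eef_pos: [578.0, 56.3, 141.5]
eef_rot: [-3.14, 0.0, 1.513]
wrist_force: [0.6, -0.6, -0.3]
finger_gap: 15.9
finger_force: 40.0
clock: 33.95
eef_pos: [578.1, 55.7, 142.1]
eef_rot: [-3.141, 0.0, 1.511]
wrist_force: [0.1, -0.4, -1.0]
finger_gap: 15.9
finger_force: 40.0
t 34.0 at [578.1  55.7 142.1] [-3.141  0.     1.511] F [ 0.1 -0.4 -1. ] gap 15.9 40.0
[578.4    57.     90.      1.511] [1.3, 0.3, 52.1] [-0.001, 0.0, -0.0] 52
```

```bash
python3 nudge.py '[[1,0,20,0,0,0],[1,0,40,0,0,0],[1,0,52,0,0,0],[1,0,54,0,0,0],[1,0,54,0,0,0]]'
python3 nudge.py '[[0,0,3,0,0,0],[0,0,6,0,0,0],[0,0,9,0,0,0],[0,0,12,0,0,0],[0,0,12,0,0,0]]'
python3 - <<'E'
from h import *
im,d,c=shot('wrist','w11.png'); im,d,c=shot('side','s11.png'); cv2.imwrite('pics/s11c.png',cv2.resize(cv2.cvtColor(im[170:260,250:380],cv2.COLOR_RGB2BGR),None,fx=5,fy=5,interpolation=2))
E
python3 plan.py 578.4 57 65 1.511
```

```text
clock: 34.45
eef_pos: [578.6, 57.4, 88.7]
eef_rot: [3.142, -0.0, 1.511]
wrist_force: [-0.3, -1.1, -0.7]
finger_gap: 15.8
finger_force: 40.0
clock: 34.95
eef_pos: [578.3, 57.8, 76.0]
eef_rot: [-3.141, 0.0, 1.511]
wrist_force: [-0.5, 0.0, -0.6]
finger_gap: 15.3
finger_force: 40.0
t 35.0 at [578.6  57.8  76.4] [-3.141  0.     1.511] F [0.3 0.7 0.3] gap 15.9 40.0
[578.4    57.     65.      1.511] [-0.8, -0.1, 11.4] [-0.0, 0.0, -0.0] 11
```

View pics/s11c.png

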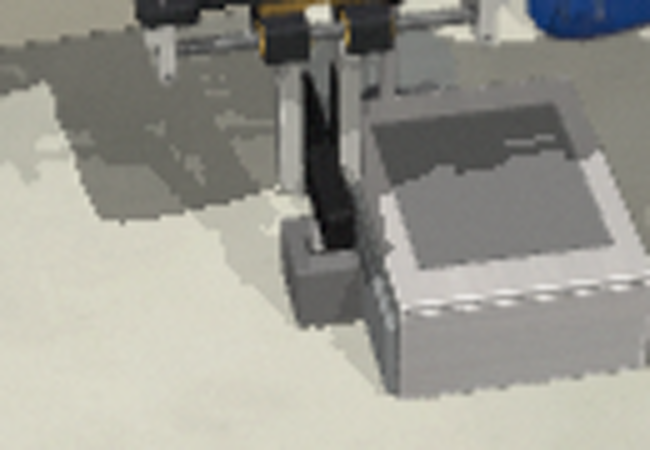

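The pin is entering the boss at (320,240) in the crop, with no contact force. Press the button.

```bash
python3 nudge.py '[[-1,0,3,0,0,0],[-1,0,6,0,0,0],[-1,0,8,0,0,0],[-1,0,10,0,0,0],[-1,0,10,0,0,0]]'
python3 nudge.py '[[0,0,1,0,0,0],[0,0,2,0,0,0],[0,0,3,0,0,0],[0,0,4,0,0,0],[0,0,4,0,0,0]]'
python3 plan.py 578.4 57 61.5 1.511
```

```text
clock: 35.55
eef_pos: [578.5, 56.8, 66.4]
eef_rot: [-3.141, 0.0, 1.511]
wrist_force: [-0.8, -0.8, 2.2]
finger_gap: 16.0
finger_force: 40.0
clock: 36.05
eef_pos: [578.5, 56.8, 62.5]
eef_rot: [3.142, -0.0, 1.511]
wrist_force: [-2.7, -0.8, 5.3]
finger_gap: 15.5
finger_force: 40.0
t 36.0 at [578.5  56.8  62.5] [ 3.142 -0.     1.511] F [-2.7 -0.8  5.3] gap 15.5 40.0
[578.4    57.     61.5     1.511] [0.2, -0.1, 1.0] [0.0, -0.0, -0.0] 1
```

```bash
python3 nudge.py '[[0,0,1,0,0,0],[0,-3,1,0,0,0],[0,-6,1,0,0,0],[0,-10,1,0,0,0],[0,-14,1,0,0,0]]'
python3 nudge.py '[[0,-6,0,0,0,0],[0,-12,0,0,0,0],[0,-18,0,0,0,0],[0,-24,0,0,0,0],[0,-30,0,0,0,0]]'
python3 plan.py 468.6 63.6 61 1.511
```

```text
clock: 36.55
eef_pos: [565.5, 57.6, 62.1]
eef_rot: [3.139, -0.0, 1.511]
wrist_force: [3.4, 0.0, 4.6]
finger_gap: 15.6
finger_force: 40.0
clock: 37.05
eef_pos: [535.3, 59.5, 62.1]
eef_rot: [3.139, -0.0, 1.511]
wrist_force: [3.3, 0.0, 4.4]
finger_gap: 15.6
finger_force: 40.0
t 37.0 at [535.3  59.5  62.1] [ 3.139 -0.     1.511] F [3.3 0.  4.4] gap 15.6 40.0
[468.6    63.6    61.      1.511] [0.1, -66.8, 0.9] [0.003, -0.0, -0.0] 67
```

Drawer is moving, with a steady 3.3 N. Continue to the stop.

```bash
python3 nudge.py '[[0,-7,0,0,0,0],[0,-14,0,0,0,0],[0,-21,0,0,0,0],[0,-28,0,0,0,0],[0,-35,0,0,0,0]]'
python3 nudge.py '[[0,-7,0,0,0,0],[0,-14,0,0,0,0],[0,-20,0,0,0,0],[0,-26,0,0,0,0],[0,-31,0,0,0,0]]'
python3 nudge.py '[[0,-2,0,0,0,0],[0,-4,0,0,0,0],[0,-6,0,0,0,0],[0,-6,0,0,0,0]]'
python3 plan.py 468.6 63.6 61 1.511
```

```text
clock: 37.55
eef_pos: [500.3, 61.6, 62.0]
eef_rot: [3.139, -0.0, 1.511]
wrist_force: [2.4, 0.2, 6.0]
finger_gap: 15.6
finger_force: 40.0
clock: 38.05
eef_pos: [469.3, 63.5, 62.0]
eef_rot: [3.139, -0.0, 1.511]
wrist_force: [2.0, 1.1, 5.1]
finger_gap: 15.8
finger_force: 40.0
clock: 38.45
eef_pos: [464.9, 63.8, 62.3]
eef_rot: [3.135, -0.001, 1.511]
wrist_force: [12.7, -1.1, -1.0]
finger_gap: 15.8
finger_force: 40.0
t 38.5 at [464.9  63.8  62.3] [ 3.135e+00 -1.000e-03  1.511e+00] F [12.7 -1.1 -1. ] gap 15.8 40.0
[468.6    63.6    61.      1.511] [0.1, 3.7, 1.3] [0.006, -0.001, -0.0] 4
```

```bash
python3 nudge.py '[[0,2,0,0,0,0],[0,4,0,0,0,0],[0,6,0,0,0,0],[0,6,0,0,0,0]]'
python3 nudge.py '[[0,0,-5,0,0,0],[0,0,-15,0,0,0],[0,0,-30,0,0,0],[0,0,-60,0,0,0],[0,0,-80,0,0,0]]'
python3 nudge.py '[[0,0,0,0,0,0]]'
python3 - <<'E'
from h import *
shot('top','t12.png'); shot('wrist','w12.png')
E
python3 plan.py 462 -204.7 142 1.615 462 -204.7 53 1.615
```

```text
clock: 38.85
eef_pos: [468.6, 63.5, 61.4]
eef_rot: [-3.141, -0.0, 1.511]
wrist_force: [0.1, 0.6, 7.1]
finger_gap: 15.4
finger_force: 40.0
clock: 39.35
eef_pos: [468.5, 63.4, 143.3]
eef_rot: [3.142, 0.0, 1.511]
wrist_force: [0.9, 0.3, -1.2]
finger_gap: 15.8
finger_force: 40.0
clock: 39.45
eef_pos: [469.5, 63.4, 144.0]
eef_rot: [3.138, -0.0, 1.511]
wrist_force: [0.2, 0.1, -1.1]
finger_gap: 15.3
finger_force: 40.0
t 39.5 at [468.3  63.4 141.1] [-3.141  0.     1.511] F [-0.2 -0.  -1.3] gap 15.7 40.0
[ 462.    -204.7    142.       1.615] [-268.0, 9.8, -0.9] [-0.0, 0.0, -0.104] 268
[ 462.    -204.7     53.       1.615] [0.0, -0.0, 89.0] [0.0, 0.0, 0.0] 89
```

View pics/w12.png

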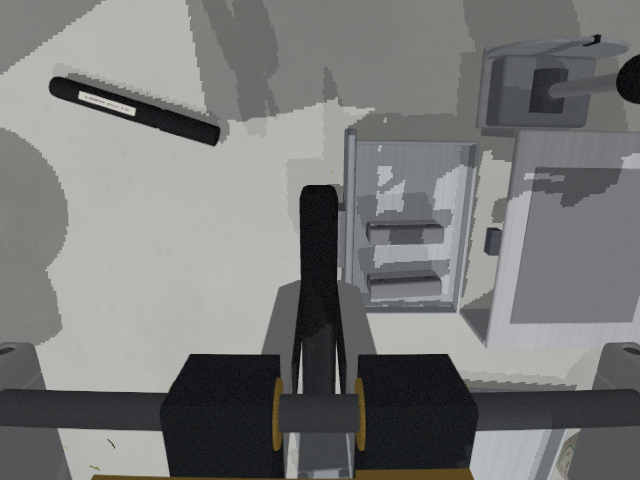

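The drawer is fully out, with two carriers visible at (405,232) and (403,284). Return the pin.

```bash
python3 nudge.py '[[-45,2,0,0,0,0],[-90,3,0,0,0,0],[-135,5,0,0,0,0],[-180,7,0,0,0,0],[-225,8,0,0,0,0]]'
python3 nudge.py '[[-30,1,0,0,0,-0.05],[-43,2,0,0,0,-0.104],[-43,2,0,0,0,-0.104],[-43,2,0,0,0,-0.104]]'
python3 nudge.py '[[0,0,0,0,0,0],[0,0,0,0,0,0]]'
python3 plan.py 462 -204.7 53 1.615
```

```text
clock: 40.05
eef_pos: [462.2, -163.2, 140.0]
eef_rot: [-3.139, -0.001, 1.511]
wrist_force: [1.3, 0.2, -1.8]
finger_gap: 16.2
finger_force: 40.0
clock: 40.45
eef_pos: [462.1, -204.1, 140.4]
eef_rot: [-3.14, -0.001, 1.613]
wrist_force: [-0.8, 0.3, -0.7]
finger_gap: 15.8
finger_force: 40.0
clock: 40.65
eef_pos: [462.7, -203.8, 141.3]
eef_rot: [-3.141, -0.0, 1.615]
wrist_force: [-0.2, -0.4, -0.3]
finger_gap: 15.9
finger_force: 40.0
t 40.6 at [ 462.7 -203.8  141.3] [-3.141 -0.     1.615] F [-0.2 -0.4 -0.3] gap 15.9 40.0
[ 462.    -204.7     53.       1.615] [-0.9, -0.7, 88.3] [-0.0, -0.0, 0.0] 88
```

```bash
python3 nudge.py '[[-1,-1,30,0,0,0],[-1,-1,55,0,0,0],[-1,-1,70,0,0,0],[-1,-1,80,0,0,0],[-1,-1,86,0,0,0]]'
python3 nudge.py '[[0,0,1,0,0,0],[0,0,2,0,0,0],[0,0,2,0,0,0]]'
python3 nudge.py '[[0,0,0,0,0,0],[0,0,0,0,0,0],[0,0,0,0,0,0],[0,0,0,0,0,0],[0,0,0,0,0,0]]' 45
python3 nudge.py '[[0,0,-30,0,0,0],[0,0,-70,0,0,0],[0,0,-120,0,0,0],[0,0,-150,0,0,0]]'
python3 plan.py 463 -235 205 1.6
```

```text
clock: 41.15
eef_pos: [461.7, -205.3, 54.9]
eef_rot: [-3.141, -0.0, 1.615]
wrist_force: [-0.3, 1.3, -0.6]
finger_gap: 16.1
finger_force: 40.0
clock: 41.45
eef_pos: [461.9, -205.9, 54.0]
eef_rot: [3.141, 0.0, 1.615]
wrist_force: [0.2, 0.2, -1.2]
finger_gap: 15.7
finger_force: 40.0
clock: 41.95
eef_pos: [461.7, -205.8, 53.5]
eef_rot: [3.142, 0.0, 1.615]
wrist_force: [0.1, -0.5, 0.1]
finger_gap: 44.8
finger_force: 0.0
clock: 42.35
eef_pos: [462.1, -206.0, 207.1]
eef_rot: [3.139, 0.002, 1.615]
wrist_force: [0.3, -0.2, 0.3]
finger_gap: 45.2
finger_force: 0.0
t 42.4 at [ 462.1 -206.   207.1] [3.139e+00 2.000e-03 1.615e+00] F [ 0.3 -0.2  0.3] gap 45.2 0.0
[ 463.  -235.   205.     1.6] [-29.0, -0.4, 2.1] [0.003, 0.002, 0.015] 29
```

```bash
python3 nudge.py '[[37,13,0,0,0,0.02],[73,26,0,0,0,0.04],[110,40,0,0,0,0.06],[146,53,0,0,0,0.08],[183,66,0,0,0,0.104]]'
python3 nudge.py '[[0,0,0,0,0,0],[0,0,0,0,0,0]]'
python3 - <<'E'
from pin import *
import pickle
im,d,c=shot('wrist','w13.png'); P=cloud(c,d); pickle.dump((im,d,c),open('w13.pkl','wb')); z=P[...,2]
print('region z', )
b=(P[...,0]>488)&(P[...,0]<620)&(P[...,1]>-40)&(P[...,1]<150)
m=b&(z>29)&(z<42)
n,l,st,ce=cv2.connectedComponentsWithStats(m.astype(np.uint8))
for i in range(1,n):
    if st[i,4]>80: print('carrier?',rect(P,l==i),st[i,:4])
h('top',(340,265,420,310))
E
```

```text
clock: 42.85
eef_pos: [519.8, -18.5, 203.5]
eef_rot: [3.141, 0.0, 1.51]
wrist_force: [0.3, -0.9, -0.3]
finger_gap: 44.9
finger_force: 0.0
clock: 43.05
eef_pos: [519.5, -19.6, 203.3]
eef_rot: [-3.141, 0.0, 1.513]
wrist_force: [0.5, -0.2, -0.3]
finger_gap: 44.8
finger_force: 0.0
region z
carrier? (array([612.7, 148.4]), array([12.8,  6.9]), 32.0, np.float64(31.4), np.int64(91)) [411  18  16  12]
carrier? (array([494.3,  60.4]), array([158.1,   0.4]), 86.5, np.float64(35.9), np.int64(223)) [284  39   5 182]
carrier? (array([538.8,  62. ]), array([14.4, 60.3]), 87.8, np.float64(35.5), np.int64(1085)) [302 122  68  18]
carrier? (array([538.1,  15.6]), array([59.3, 15.1]), 0.0, np.float64(35.5), np.int64(1018)) [305 173  65  20]
top [353 285  24   4  29] [364. 286.] [ 2. 23.] depth z [79.2 81.  84. ]
  plane [ 466.3 -170.9] [ 3.9 45.1] 4.15
```

View pics/w13.png

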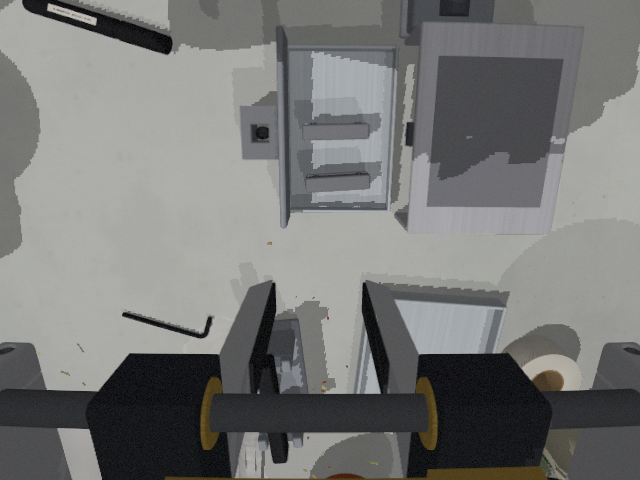

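Two carriers lie at (336,131) and (337,182); the +y slot is empty. The pin is back in its rest. Next I measure the tray from its corners in the earlier wrist view.

```bash
python3 - <<'E'
from m import *
s={'eef_pos':[464.2,-235.8,207.6],'eef_rot':[np.pi,0,1.608]}
c=cam('wrist',s); print(onz(c,[(433,87),(585,120),(530,268),(396,247)],22).round(1).tolist())
q=onz(c,[(433,87),(585,120),(530,268),(396,247)],22)[:,:2].astype(np.float32); print(q.mean(0),cv2.minAreaRect(q))
c=cam('top',s); q=onz(c,[(335,164),(412,170),(408,244),(330,238)],22)[:,:2].astype(np.float32); print(q.mean(0),cv2.minAreaRect(q))
E
python3 plan.py 538.8 62 160 -0.04 538.8 62 13 -0.04
```

```text
[[563.6, -110.3, 22.0], [713.4, -131.6, 22.0], [688.5, -282.7, 22.0], [544.0, -264.7, 22.0]]
[ 627.38074 -197.3196 ] ((628.8218994140625, -197.06466674804688), (155.59759521484375, 151.2714385986328), 82.73986053466797)
[ 634.0735  -194.20592] ((634.17529296875, -194.40505981445312), (162.24920654296875, 154.4241943359375), 83.98109436035156)
t 43.1 at [519.4 -20.8 203.4] [-3.141  0.     1.51 ] F [ 0.6 -0.3  0.2] gap 45.2 0.0
[ 5.388e+02  6.200e+01  1.600e+02 -4.000e-02] [83.9, 14.4, 43.4] [0.0, 0.0, 1.55] 96
[ 5.388e+02  6.200e+01  1.300e+01 -4.000e-02] [0.0, -0.0, 147.0] [0.0, 0.0, 0.0] 147
```

```bash
python3 nudge.py '[[40,7,0,0,0,0],[84,14,0,0,0,0],[84,14,0,0,0,0.15],[84,14,0,0,0,0.3],[84,14,0,0,0,0.45]]' 40
python3 nudge.py '[[0,0,0,0,0,0.15],[0,0,0,0,0,0.3],[0,0,0,0,0,0.45],[0,0,0,0,0,0.6],[0,0,0,0,0,0.75]]'
python3 nudge.py '[[0,0,0,0,0,0.15],[0,0,0,0,0,0.3],[0,0,0,0,0,0.35],[0,0,0,0,0,0.35],[0,0,0,0,0,0.35]]'
python3 - <<'E'
from m import *
im,d,c=shot('wrist','w14.png'); P=cloud(c,d); z=P[...,2]
b=(P[...,0]>500)&(P[...,0]<580)&(P[...,1]>-40)&(P[...,1]<130)
n,l,st,ce=cv2.connectedComponentsWithStats((b&(z>29)&(z<42)).astype(np.uint8))
for i in range(1,n):
    if st[i,4]>80: print('carrier?',rect(P,l==i),st[i,:4])
E
python3 plan.py 538.8 62 13 -0.04
```

```text
clock: 43.65
eef_pos: [538.5, 62.0, 203.4]
eef_rot: [-3.142, 0.0, 1.054]
wrist_force: [0.3, 0.1, 0.6]
finger_gap: 40.1
finger_force: 0.0
clock: 44.15
eef_pos: [538.5, 61.6, 203.5]
eef_rot: [3.142, -0.0, 0.303]
wrist_force: [0.1, 0.9, -1.0]
finger_gap: 39.9
finger_force: 0.0
clock: 44.65
eef_pos: [538.5, 62.2, 203.5]
eef_rot: [3.142, -0.0, -0.038]
wrist_force: [-0.8, -0.8, 0.2]
finger_gap: 39.7
finger_force: 0.0
carrier? (array([538.4,  15.6]), array([60.4, 15.2]), 0.0, np.float64(35.4), np.int64(959)) [360 185  17  63]
carrier? (array([539.1,  62.1]), array([14.6, 59.2]), 88.1, np.float64(35.5), np.int64(932)) [312 187  16  62]
t 44.7 at [538.6  62.3 203.5] [ 3.142 -0.    -0.038] F [-0.1 -0.7 -0.2] gap 40.0 0.0
[ 5.388e+02  6.200e+01  1.300e+01 -4.000e-02] [0.2, 0.3, 190.5] [0.0, -0.0, 0.002] 190
```

Both positions are confirmed. Grasp the first carrier.

```bash
python3 nudge.py '[[0,0,40,0,0,0],[0,0,85,0,0,0],[0,0,125,0,0,0],[0,0,155,0,0,0],[0,0,170,0,0,0]]'
python3 nudge.py '[[0,0,8,0,0,0],[0,0,14,0,0,0],[0,0,18,0,0,0],[0,0,19,0,0,0]]'
python3 nudge.py '[[0,0,0,0,0,0],[0,0,0,0,0,0],[0,0,0,0,0,0],[0,0,0,0,0,0],[0,0,0,0,0,0]]' 5 20
python3 nudge.py '[[0,0,-5,0,0,0],[0,0,-20,0,0,0],[0,0,-50,0,0,0],[0,0,-90,0,0,0],[0,0,-120,0,0,0]]'
python3 plan.py 631 -171 134 -0.04 631 -171 10 -0.04
```

```text
clock: 45.2
eef_pos: [537.2, 62.6, 30.7]
eef_rot: [3.141, 0.004, -0.038]
wrist_force: [0.2, -0.4, 0.6]
finger_gap: 40.0
finger_force: 0.0
clock: 45.6
eef_pos: [538.8, 62.9, 14.7]
eef_rot: [-3.142, -0.001, -0.039]
wrist_force: [-0.4, -0.3, -0.1]
finger_gap: 39.8
finger_force: 0.0
clock: 46.1
eef_pos: [538.7, 62.9, 14.8]
eef_rot: [3.142, -0.0, -0.039]
wrist_force: [-1.1, -0.3, 3.9]
finger_gap: 13.9
finger_force: 20.0
clock: 46.6
eef_pos: [538.7, 63.0, 136.9]
eef_rot: [-3.141, -0.001, -0.039]
wrist_force: [0.5, -0.6, -0.8]
finger_gap: 14.0
finger_force: 20.0
t 46.6 at [538.7  63.  136.9] [-3.141e+00 -1.000e-03 -3.900e-02] F [ 0.5 -0.6 -0.8] gap 14.0 20.0
[ 6.31e+02 -1.71e+02  1.34e+02 -4.00e-02] [101.4, 230.2, 3.0] [-0.0, -0.001, 0.001] 252
[ 6.31e+02 -1.71e+02  1.00e+01 -4.00e-02] [0.0, -0.0, 124.0] [0.0, 0.0, 0.0] 124
```

```bash
python3 nudge.py '[[16,38,0,0,0,0],[34,78,0,0,0,0],[53,120,0,0,0,0],[72,164,0,0,0,0],[90,205,0,0,0,0]]'
python3 nudge.py '[[11,25,0,0,0,0],[11,25,30,0,0,0],[11,25,65,0,0,0],[11,25,95,0,0,0],[11,25,110,0,0,0]]'
python3 nudge.py '[[0,0,0,0,0,0],[0,0,5,0,0,0],[0,0,10,0,0,0],[0,0,13,0,0,0],[0,0,13,0,0,0]]'
python3 plan.py 631 -171 11 -0.04
```

```text
clock: 47.1
eef_pos: [620.8, -147.4, 134.7]
eef_rot: [-3.142, -0.0, -0.039]
wrist_force: [-0.4, 0.2, -0.1]
finger_gap: 13.9
finger_force: 20.0
clock: 47.6
eef_pos: [629.3, -170.4, 21.8]
eef_rot: [-3.141, 0.004, -0.039]
wrist_force: [0.3, 0.2, -0.3]
finger_gap: 14.2
finger_force: 20.0
clock: 48.1
eef_pos: [630.5, -170.8, 11.6]
eef_rot: [3.142, -0.0, -0.039]
wrist_force: [-0.5, -0.3, -1.7]
finger_gap: 13.7
finger_force: 20.0
t 48.1 at [ 630.5 -170.8   11.6] [ 3.142 -0.    -0.039] F [-0.5 -0.3 -1.7] gap 13.7 20.0
[ 6.31e+02 -1.71e+02  1.10e+01 -4.00e-02] [0.5, 0.2, 0.6] [0.0, -0.0, 0.001] 1
```

```bash
python3 nudge.py '[[0,0,1,0,0,0],[0,0,1,0,0,0],[0,0,1,0,0,0],[0,0,1,0,0,0]]' 30
python3 nudge.py '[[0,0,-20,0,0,0],[0,0,-55,0,0,0],[0,0,-95,0,0,0],[0,0,-125,0,0,0]]'
python3 plan.py 538.4 16 135 -0.02 538.4 16 15 -0.02
```

```text
clock: 48.5
eef_pos: [630.5, -170.9, 10.6]
eef_rot: [3.142, -0.0, -0.039]
wrist_force: [0.0, -0.2, 0.8]
finger_gap: 29.8
finger_force: 0.0
clock: 48.9
eef_pos: [630.8, -170.9, 138.1]
eef_rot: [3.141, -0.002, -0.039]
wrist_force: [-0.5, 0.3, -0.3]
finger_gap: 30.4
finger_force: 0.0
t 48.9 at [ 630.8 -170.9  138.1] [ 3.141e+00 -2.000e-03 -3.900e-02] F [-0.5  0.3 -0.3] gap 30.4 0.0
[ 5.384e+02  1.600e+01  1.350e+02 -2.000e-02] [-99.7, -183.2, 2.8] [0.001, -0.002, -0.019] 209
[ 5.384e+02  1.600e+01  1.500e+01 -2.000e-02] [-0.0, -0.0, 120.0] [0.0, 0.0, 0.0] 120
```

```bash
python3 nudge.py '[[-22,-40,0,0,0,0],[-44,-80,0,0,0,0],[-66,-122,0,0,0,0],[-88,-163,0,0,0,-0.02],[-100,-183,0,0,0,-0.02]]' 40
python3 nudge.py '[[0,0,0,0,0,0],[0,0,30,0,0,0],[0,0,65,0,0,0],[0,0,95,0,0,0],[0,0,103,0,0,0]]'
python3 plan.py 538.4 16 15 -0.02
```

```text
clock: 49.4
eef_pos: [536.3, 18.6, 135.8]
eef_rot: [-3.141, -0.0, -0.017]
wrist_force: [0.5, 0.2, -0.7]
finger_gap: 39.6
finger_force: 0.0
clock: 49.9
eef_pos: [536.6, 15.1, 29.6]
eef_rot: [3.142, 0.004, -0.02]
wrist_force: [0.1, -0.2, 0.1]
finger_gap: 40.0
finger_force: 0.0
t 49.9 at [536.6  15.1  29.6] [ 3.142  0.004 -0.02 ] F [ 0.1 -0.2  0.1] gap 40.0 0.0
[ 5.384e+02  1.600e+01  1.500e+01 -2.000e-02] [1.9, -0.9, 14.6] [0.0, 0.004, -0.0] 15
```

```bash
python3 nudge.py '[[0,0,8,0,0,0],[0,0,14,0,0,0],[0,0,16,0,0,0],[0,0,16,0,0,0]]'
python3 nudge.py '[[0,0,0,0,0,0],[0,0,0,0,0,0],[0,0,0,0,0,0],[0,0,0,0,0,0],[0,0,0,0,0,0]]' 5 20
python3 nudge.py '[[0,0,-5,0,0,0],[0,0,-20,0,0,0],[0,0,-50,0,0,0],[0,0,-90,0,0,0],[0,0,-120,0,0,0]]'
python3 plan.py 631 -221 135 -0.02 631 -221 11 -0.02
```

```text
clock: 50.3
eef_pos: [538.2, 15.9, 17.2]
eef_rot: [-3.142, -0.001, -0.019]
wrist_force: [0.1, 0.1, 1.3]
finger_gap: 39.8
finger_force: 0.2
clock: 50.8
eef_pos: [537.8, 15.9, 16.6]
eef_rot: [3.142, -0.0, -0.019]
wrist_force: [-0.3, -0.1, 2.8]
finger_gap: 13.9
finger_force: 20.0
clock: 51.3
eef_pos: [537.9, 16.0, 138.9]
eef_rot: [-3.142, -0.001, -0.019]
wrist_force: [-0.4, 0.8, -1.1]
finger_gap: 13.5
finger_force: 20.0
t 51.3 at [537.9  16.  138.9] [-3.142e+00 -1.000e-03 -1.900e-02] F [-0.4  0.8 -1.1] gap 13.5 20.0
[ 6.31e+02 -2.21e+02  1.35e+02 -2.00e-02] [97.7, 235.2, 4.0] [-0.0, -0.001, 0.001] 255
[ 6.31e+02 -2.21e+02  1.10e+01 -2.00e-02] [-0.0, -0.0, 124.0] [0.0, 0.0, 0.0] 124
```

```bash
python3 nudge.py '[[16,39,0,0,0,0],[34,80,0,0,0,0],[52,124,0,0,0,0],[70,168,0,0,0,0],[87,210,0,0,0,0]]'
python3 nudge.py '[[11,25,0,0,0,0],[11,25,30,0,0,0],[11,25,65,0,0,0],[11,25,95,0,0,0],[11,25,110,0,0,0]]'
python3 nudge.py '[[0,0,0,0,0,0],[0,0,5,0,0,0],[0,0,10,0,0,0],[0,0,13,0,0,0],[0,0,13,0,0,0]]'
python3 plan.py 631 -221 12.5 -0.02
```

```text
clock: 51.8
eef_pos: [621.0, -197.6, 136.7]
eef_rot: [-3.142, -0.0, -0.019]
wrist_force: [0.9, 0.4, -0.3]
finger_gap: 13.6
finger_force: 20.0
clock: 52.3
eef_pos: [630.0, -220.4, 23.7]
eef_rot: [-3.14, 0.004, -0.019]
wrist_force: [0.5, 0.5, -0.2]
finger_gap: 13.9
finger_force: 20.0
clock: 52.8
eef_pos: [631.2, -220.9, 13.5]
eef_rot: [3.142, -0.0, -0.019]
wrist_force: [-0.3, 0.7, -0.6]
finger_gap: 13.6
finger_force: 20.0
t 52.8 at [ 631.2 -220.9   13.5] [ 3.142 -0.    -0.019] F [-0.3  0.7 -0.6] gap 13.6 20.0
[ 6.31e+02 -2.21e+02  1.25e+01 -2.00e-02] [-0.2, 0.1, 1.0] [0.0, -0.0, 0.001] 1
```

Release, lift, move clear and check the whole scene.

```bash
python3 nudge.py '[[0,0,1,0,0,0],[0,0,1,0,0,0],[0,0,1,0,0,0],[0,0,1,0,0,0]]' 30
python3 nudge.py '[[0,0,-20,0,0,0],[0,0,-55,0,0,0],[0,0,-100,0,0,0],[0,0,-150,0,0,0],[0,0,-200,0,0,0]]'
python3 nudge.py '[[-30,-40,-40,0,0,0],[-60,-80,-60,0,0,0],[-90,-120,-60,0,0,0],[-120,-160,-60,0,0,0],[-150,-190,-60,0,0,0]]'
python3 nudge.py '[[-30,-35,0,0,0,0],[-60,-70,0,0,0,0],[-90,-105,0,0,0,0],[-110,-140,0,0,0,0],[-110,-140,0,0,0,0]]'
python3 - <<'E'
from pin import *
im,d,c=shot('top','t15.png'); shot('side','s15.png'); P=cloud(c,d); z=P[...,2]
b=(P[...,0]>570)&(P[...,0]<690)&(P[...,1]>-265)&(P[...,1]<-130)&(z>24)&(z<42)
n,l,st,ce=cv2.connectedComponentsWithStats(b.astype(np.uint8))
for i in range(1,n):
    if st[i,4]>60: print('carrier in tray',rect(P,l==i))
b=(P[...,0]>490)&(P[...,0]<600)&(P[...,1]>-20)&(P[...,1]<130)&(z<42); print('drawer z>29 inside',((z>29)&b&(P[...,0]>505)).sum())
h('top',(340,265,420,310))
o=probe_bus.read_state(); print(o['eef_pos'])
a=cv2.imread('pics/t15.png')[130:400,130:560]; cv2.imwrite('pics/t15c.png',cv2.resize(a,None,fx=1.8,fy=1.8,interpolation=2))
E
python3 sl.py
```

```text
clock: 53.2
eef_pos: [631.2, -220.9, 12.6]
eef_rot: [3.141, -0.0, -0.019]
wrist_force: [1.0, 0.3, -0.2]
finger_gap: 29.7
finger_force: 0.0
clock: 53.7
eef_pos: [630.8, -220.8, 214.6]
eef_rot: [-3.142, 0.0, -0.019]
wrist_force: [1.4, -0.1, -0.0]
finger_gap: 30.0
finger_force: 0.0
clock: 54.2
eef_pos: [489.1, -32.8, 272.7]
eef_rot: [3.142, -0.001, -0.019]
wrist_force: [0.5, 0.4, -0.0]
finger_gap: 30.0
finger_force: 0.0
clock: 54.7
eef_pos: [381.4, 110.5, 273.0]
eef_rot: [-3.141, -0.001, -0.015]
wrist_force: [-0.5, -0.4, -0.0]
finger_gap: 30.0
finger_force: 0.0
carrier in tray (array([ 630.9, -171.8]), array([14.4, 59.9]), 87.7, np.float64(30.5), np.int64(205))
carrier in tray (array([ 631.9, -221.4]), array([58.5, 13.8]), 1.0, np.float64(30.0), np.int64(187))
drawer z>29 inside 0
top [352 282  62  11 174] [382. 287.] [ 8. 61.] depth z [78.7 81.6 84.6]
  plane [ 463.6 -205.9] [ 15.7 118.8] 0.78
[383.38868516 107.56303693 272.57840244]
top [483. 248.] 585 [ 536.6 -424.5    4. ]
top [533. 343.] 329 [ 338.2 -519.8    4. ]
top [497. 359.] 123 [ 307.9 -444.7    4. ]
top [463. 371.] 342 [ 285.4 -373.7    4. ]
```

View pics/t15c.png

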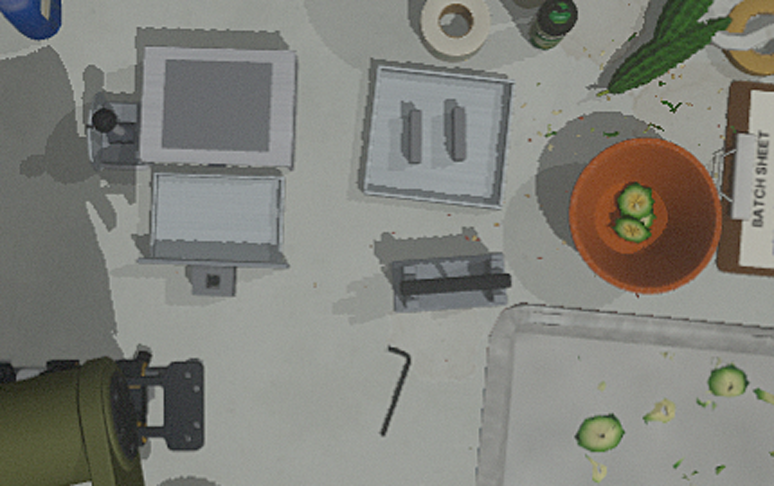

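The overview crop shows everything in place:
- Carriers in the tray at (412,135) and (455,130).
- Pin level on its rest at (455,283).
- Drawer out and empty.
- Lever upright at (104,120).
- Slices in the bowl at (635,212).

```bash
python3 -c "
from cell import manip, eyes, ticket, probe_bus
print(ticket.sign_off())"
```

```text
the job is handed in; nothing more can be done
None
```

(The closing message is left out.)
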